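# Dry-lay a slab-glass panel on its pattern

### The job

Dry-lay the slab-glass panel on the paper pattern in the casting frame, where a white and a violet square are already set in the two back corners. In front of them lay the four wedges side by side on their drawn outlines, head to tail so that the row fills its rectangle: the red wedge at the end of the row by the white square, then amber next to the red, green next to the amber, and blue at the end by the violet square; the pink roundel goes on the drawn circle between the two squares, behind the joint of amber and green. Put every piece down flat without letting it fall, and leave the clear offcut where it lies on the cork mat.

Things in the scene. Friction and masses are not known exactly. Their poses are not given: they have to be found in the camera images.
- red_wedge: Loose red slab-glass wedge, 25 mm thick, 0.14 kg, flat on the 3 mm cork mat. A right-angled trapezium; origin on its underside, outline in its own x, y (mm): (-29,-28) (-29,18) (29,18) (29,-8). +x points to the narrow end (26 mm; the wide end is 46 mm), +y to the straight long side (the other slants). Its two ends are parallel, 58 mm apart: grip it across them, 5 mm to +y of the origin.
- amber_wedge: Loose amber slab-glass wedge, 25 mm thick, 0.14 kg, flat on the 3 mm cork mat. A right-angled trapezium; origin on its underside, outline in its own x, y (mm): (-29,-28) (-29,18) (29,18) (29,-8). +x points to the narrow end (26 mm; the wide end is 46 mm), +y to the straight long side (the other slants). Its two ends are parallel, 58 mm apart: grip it across them, 5 mm to +y of the origin.
- green_wedge: Loose green slab-glass wedge, 25 mm thick, 0.14 kg, flat on the 3 mm cork mat. A right-angled trapezium; origin on its underside, outline in its own x, y (mm): (-29,-28) (-29,18) (29,18) (29,-8). +x points to the narrow end (26 mm; the wide end is 46 mm), +y to the straight long side (the other slants). Its two ends are parallel, 58 mm apart: grip it across them, 5 mm to +y of the origin.
- blue_wedge: Loose blue slab-glass wedge, 25 mm thick, 0.14 kg, flat on the 3 mm cork mat. A right-angled trapezium; origin on its underside, outline in its own x, y (mm): (-29,-28) (-29,18) (29,18) (29,-8). +x points to the narrow end (26 mm; the wide end is 46 mm), +y to the straight long side (the other slants). Its two ends are parallel, 58 mm apart: grip it across them, 5 mm to +y of the origin.
- pink_roundel: Loose pink disc of cast slab glass, 40 mm in diameter and 25 mm thick, lying flat on the cork mat (underside at z = 0.003 at the start), 0.08 kg. Origin: centre of the underside, z up; its turn about z does not matter.
- frame: Fixed frame: battens 28 mm wide, 12 mm high, round a buff paper 160 (x) by 180 (y) mm, its face at z = 4 mm. Origin mid-inside at bench level; +x to the back (the set squares), +y left. Drawn: circle at (46,0) mm; row of 4 wedge outlines, origins x = -38, y = 65, 22, -22, -65 mm, 7 mm gaps; 1st and 3rd have wedge +x along frame +x (wide end in front), 2nd and 4th along -x.
- white_square: White square of slab glass, 32 by 32 mm and 25 mm thick, fixed on the paper in one of the frame's two back corners (frame x = +0.046 m, y = +0.066 or -0.066 m; which of the two varies). Origin: centre of the underside.
- violet_square: Violet square of slab glass, 32 by 32 mm and 25 mm thick, fixed on the paper in the other back corner. Origin: centre of the underside.
- clear_offcut: Loose rectangular offcut of pale, clear bluish-grey slab glass, 58 by 36 mm and 25 mm thick, lying on the cork mat among the other pieces. Not part of the panel: leave it. Origin: centre of the underside; x along its length.

How it is judged:
By the outcome, as a careful person would: the job done as asked, in the order asked, and still so for the second after the job is handed in, with the robot touching nothing.
It also fails if it takes over 112 s, if anything falls off the work surface, if the arm or the gripper's body presses on something with over 40 N, if the wrist force passes 120 N, or if a joint passes its speed limit or range.

### The arm

A 7-joint arm with a two-finger parallel gripper is mounted at the origin on the work surface. World frame = base frame: x ahead of the robot, y to its left, z up, the work surface at z = 0. Lengths are in m, angles in rad, forces in N, time in s.
With the tool pointing down it reaches from about 0.4 to 0.875 m from the base axis. Payload 6.5 kg.
Tool frame: the origin (TCP) lies on the mounting face of the last link; the fingertips stand manip.tcp_to_tips ahead of it and the grasp point (between the pads) lies 155 mm ahead of it (manip.tcp_to_tips is the distance from the TCP to the fingertips, in m); z points along the fingers, y is the line along which they close (so a half turn about z gives the same grasp; the last joint's range is limited). The gripper opens to 85 mm and grips with 20 to 120 N. Pads are 22 mm wide; open, the fingers measure 114 mm over their backs; the gripper's body (76 mm by 85 mm) begins 54 mm behind the grasp point. The pads swing forward as they close: fully open they stand 13 mm farther back than shut.
Start: joints at [-1.237, 0.536, -0.004, 1.538, 0.003, 1.067, -0.071], TCP at [0.253, 0.599, 0.405] pointing down, gripper open.
Joint ranges: [-2.7, 2.7], [-0.37, 2.16], [-1.27, 1.26], [0.24, 2.4], [-1.31, 4.45], [0.19, 1.91], [-2.76, 2.76]. Speed limits (rad/s): [2.39, 2.39, 3.14, 3.14, 3.14, 3.14, 3.14].

### API

Orientations are given as a unit quaternion [w, x, y, z].
In Python, from station import manip gives the robot as it stands.
- The arm moves only by the shell command python3 -m pendant 'ROWS'. ROWS is JSON, a list of rows, each a list of 5 numbers: the opening, from -1 (shut) to 1 (fully open), then the shift along the tool's x, y, z in units of 0.3 m (1.0 is 0.3 m), then the turn about the tool's z in units of pi/4 rad (1.0 is pi/4 rad). In form: [[gripper, x, y, z, roll], ...]. A call has 1 to 8 rows; each row is the pose to reach, as a shift and turn from the pose commanded when the call began, along the tool's axes at that moment; what a row does not reach only later rows make up. A row lasts 1/10 s, in which the tool goes at most 50 mm and 8.59 degrees, less where a joint would pass 70% of its speed; a pose out of reach is approached as far as the arm can. A call with a number of a shift or a turn outside -1 to 1 is refused whole. A call with a gripper value outside its range is refused whole. The fingers move at their own pace and stop on an object; the grip force is fixed at half the most. Time passes only in rows, so rows that repeat a pose let the fingers close. It gives the time, the measured TCP pose, the force, the opening and the grip force at its end, in the units of the state.
- manip.read_state(): the state, without advancing time (a new reading comes with each control period).
- manip.get_image(name): name is "side" or "top"; returns the picture (384x512x3 uint8, red, green, blue); there is no depth.
- manip.camera_info(name): a dict with "intrinsics" (3x3 intrinsics, pixels), "R" (3x3) and "t" (3): a world point X has camera coordinates R X + t. Camera axes: x right, y down, z forward; pixel columns grow to the right and rows downward; lengths in m; the calibration is good to about 2 mm. A picture is of the moment at which its call begins. camera_info takes no time and is no camera call.
- manip.sign_off(): hands the job in; it is judged then, once.
Trained networks look in the newest picture that a camera, given by its name, has taken for a name from the list of things; names that differ only in an ending like _2 or _b are one class to them, and where a whole thing is asked for, a point or a joint stands for the part that bears it (a point fixed in the world has none). Each returns a list of dicts, best first, with "conf" (0 to 1); they miss things now and then, are a little off and sometimes report something else, mostly with a low value. They report only what shows in the picture. A call takes as long as a camera call.
- manip.find_in(name, camera): "point" ([column, row] in pixels, amid what is visible of it).
- manip.tip_of(name, camera): "point" ([column, row] in pixels: a listed point, or the origin of a listed thing).
The state is a dict: "t": time; "joints": joint angles; "joint_vel": joint speeds; "tau": joint torques, N m; "eef_pos": TCP position; "eef_rot": TCP orientation; "ft_force": force on the tool from outside, world axes, zero at the start; "wrist_torque": the same for the moment, N m; "gripper_width": opening from 0.0 (shut) to 1.0 (fully open); "grip_force": force on a finger pad.
Only numpy, scipy, OpenCV 4.12 (cv2) and the standard library are available. Lean on these libraries where they do the work, as an engineer would, in place of code of your own. Each camera call takes 0.05 s, during which the arm holds its last target. There are 200 camera calls.

## Working session

There is one attempt and no reset: what is moved stays moved. The work goes in short steps, Python scripts to look and compute and a shell command to move; the robot and the scene stay as the last step left them, time stands still between calls to the robot, and variables do not carry over. Pictures are saved under pics/ and viewed, at most 14 in all, crops included, and the job is handed in when it is done.

```bash
mkdir -p pics; ls
python3 - <<'E'
from station import manip
import cv2
for n in("top","side"):
    im=manip.get_image(n); cv2.imwrite(f"pics/{n}0.png",im[:,:,::-1])
    c=manip.camera_info(n); print(n,c)
print(manip.tcp_to_tips); print(manip.read_state())
E
```

```text
pics
top {'intrinsics': array([[418.40166184,   0.        , 261.75657528],
       [  0.        , 418.40166184, 199.40679441],
       [  0.        ,   0.        ,   1.        ]]), 'R': array([[-0.01376156, -0.99987061,  0.00833012],
       [-0.98303631,  0.01200511, -0.18301773],
       [ 0.18289404, -0.01070742, -0.98307432]]), 't': array([0.03047761, 0.55836056, 0.97524896])}
side {'intrinsics': array([[363.35049861,   0.        , 250.48761733],
       [  0.        , 363.35049861, 186.30185549],
       [  0.        ,   0.        ,   1.        ]]), 'R': array([[-0.99913392, -0.04158545,  0.00143858],
       [-0.03244236,  0.75688084, -0.65274719],
       [ 0.02605595, -0.65222852, -0.75757445]]), 't': array([0.5576187 , 0.01102652, 0.88414995])}
0.1734
{'t': 0.1, 'joints': array([-1.23718669,  0.53709332, -0.00443722,  1.53876778,  0.0025969 ,
        1.06729698, -0.07119799]), 'joint_vel': array([-0.00033584,  0.00020019,  0.00066165, -0.0045259 ,  0.00024933,
       -0.00088439,  0.00046793]), 'tau': array([ 3.07135459e-03, -5.84565890e+01,  1.05203658e+00, -2.59775877e+01,
        1.26684416e-02,  4.62636875e-03, -1.82750966e-05]), 'eef_pos': array([0.25288732, 0.5984672 , 0.40390116]), 'eef_rot': array([-9.88713375e-05,  1.98541185e-01,  9.80092235e-01, -7.73545192e-04]), 'ft_force': array([ 0.17884337, -0.57609589,  1.00927178]), 'wrist_torque': array([ 0.01561448,  0.0024798 , -0.00378488]), 'grip_force': 0.0, 'gripper_width': 1.0000790110397904}
```

View pics/top0.png

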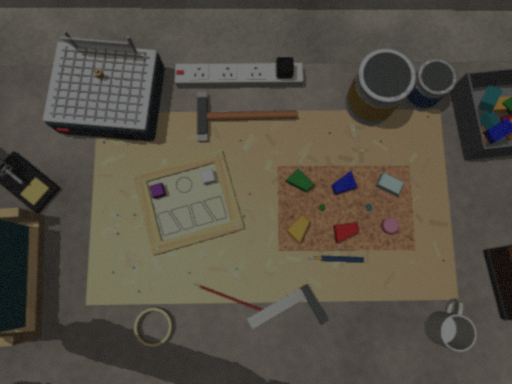

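View pics/side0.png

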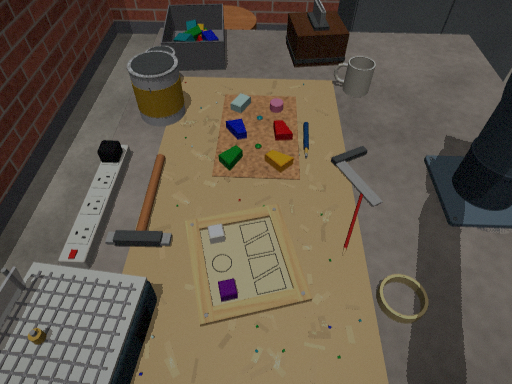

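Run:
```python
import cv2,numpy as np
t=cv2.imread("pics/top0.png");s=cv2.imread("pics/side0.png")
c=[t[160:255,270:420],t[148:258,130:250],s[88:182,205:310],s[200:328,180:315]]
c=[cv2.resize(np.clip(x*1.6,0,255).astype('uint8'),(400,300),interpolation=cv2.INTER_CUBIC) for x in c]
cv2.imwrite("pics/crop1.png",np.vstack([np.hstack(c[:2]),np.hstack(c[2:])]))
from station import manip
for n in ["red_wedge","amber_wedge","green_wedge","blue_wedge","pink_roundel","frame","white_square","violet_square"]:
  print(n,[[(round(p["conf"],2),np.round(p["point"]).tolist()) for p in manip.tip_of(n,c)[:1]] for c in("top","side")])
print(t[219,330],t[229,299],t[231,346],t[182,300],t[183,344],t[226,391],t[190,391])
```

```text
red_wedge [[(0.91, [347.0, 234.0])], [(0.84, [281.0, 133.0])]]
amber_wedge [[(0.77, [299.0, 228.0])], [(0.92, [279.0, 163.0])]]
green_wedge [[(0.69, [300.0, 182.0])], [(0.77, [232.0, 159.0])]]
blue_wedge [[(0.71, [341.0, 186.0])], [(0.57, [235.0, 133.0])]]
pink_roundel [[(0.56, [390.0, 226.0])], [(0.59, [276.0, 114.0])]]
frame [[(0.77, [186.0, 200.0])], [(0.72, [236.0, 130.0])]]
white_square [[(0.45, [208.0, 175.0])], [(0.8, [216.0, 238.0])]]
violet_square [[(0.76, [159.0, 190.0])], [(0.74, [229.0, 292.0])]]
[ 63  86 114] [ 46 102 116] [ 28  28 110] [38 77 35] [95 23 22] [ 95  81 117] [84 87 76]
```

View pics/crop1.png

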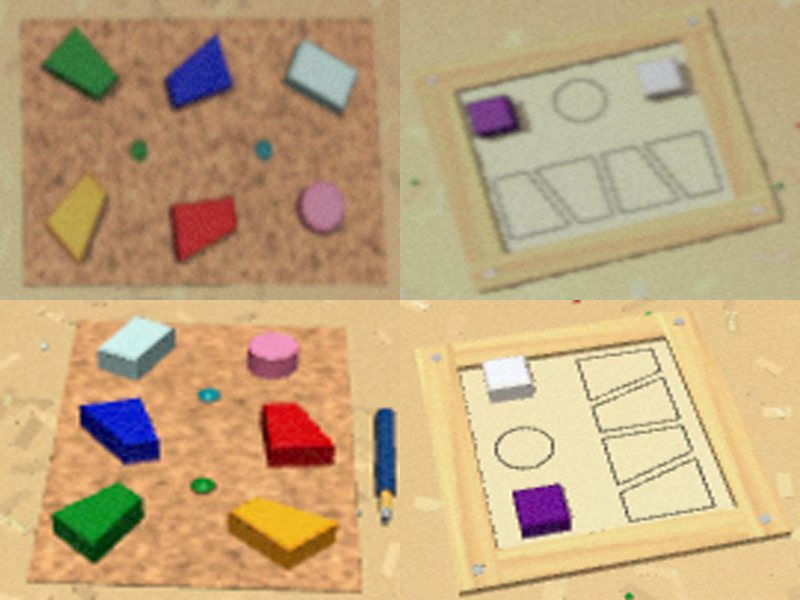

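```bash
cat > fit.py <<'E'
import numpy as np,cv2
from scipy.optimize import minimize
from station import manip
W=np.array([(-29,-28),(-29,18),(29,18),(29,-8)])/1e3
a=np.linspace(0,2*np.pi,40,endpoint=False)
DISC=.02*np.c_[np.cos(a),np.sin(a)]
SQ=.016*np.array([(-1,-1),(-1,1),(1,1),(1,-1)])
def cam(n):
    c=manip.camera_info(n); return c["intrinsics"],c["R"],c["t"]
def proj(c,P):
    q=(P@c[1].T+c[2])@c[0].T; return q[:,:2]/q[:,2:]
def back(c,uv,z):
    d=c[1].T@np.linalg.solve(c[0],np.r_[uv,1.]); o=-c[1].T@c[2]; return (o+d*(z-o[2])/d[2])[:2]
def place(O,p,z):
    C,S=np.cos(p[2]),np.sin(p[2]); xy=O@np.array([[C,S],[-S,C]])+p[:2]
    return np.c_[xy,np.full(len(xy),z)]
U=6
def mask(im,uv,r=24):
    """colour mask of the piece round uv, upsampled"""
    u,v=np.round(uv).astype(int)
    x=cv2.resize(im[v-r:v+r,u-r:u+r].astype(np.float32),None,fx=U,fy=U,interpolation=cv2.INTER_CUBIC)
    ch=x/(x.sum(2,keepdims=True)+15)
    n=r*U; p=np.median(ch[n-12:n+12,n-12:n+12].reshape(-1,3),0)
    b=np.median(ch.reshape(-1,3),0); d=p-b
    m=((ch-b)@d/(d@d)>.5).astype(np.uint8)
    _,l=cv2.connectedComponents(m); return (l==l[n,n]).astype(np.uint8),(u-r,v-r)
def render(c,O,p,z,o,shape,h=.025):
    P=np.vstack([place(O,p,z),place(O,p,z+h)])
    q=((proj(c,P)-o+.5)*U-.5)
    hull=cv2.convexHull(q.astype(np.float32))
    m=np.zeros(shape,np.uint8); cv2.fillConvexPoly(m,np.round(hull*16).astype(np.int32),1,shift=4); return m
def fit(O,data,z,p0,angs):
    """data: list of (cam,mask,origin)"""
    best=None
    def cost(p): return sum((render(c,O,p,z,o,m.shape)!=m).sum()/m.sum() for c,m,o in data)/len(data)
    for g in angs:
        r=minimize(cost,[*p0,g],method="Nelder-Mead",options=dict(initial_simplex=[[p0[0],p0[1],g],[p0[0]+.008,p0[1],g],[p0[0],p0[1]+.008,g],[p0[0],p0[1],g+.4]],xatol=1e-5,fatol=1e-4))
        if best is None or r.fun<best.fun: best=r
    return best
def fitframe(cams,ims,p0):
    L=[]
    def seg(A,n=60):
        for i in range(len(A)):
            t=np.linspace(0,1,n)[:,None]; L.append(A[i]*(1-t)+A[(i+1)%len(A)]*t)
    for i,y in enumerate((65,22,-22,-65)): seg((W if i%2==0 else -W)+np.array([-.038,y/1e3]))
    k=np.linspace(0,2*np.pi,150); L.append(.02*np.c_[np.cos(k),np.sin(k)]+[.046,0])
    L=np.vstack(L); bh=[]
    for im in ims:
        g=cv2.cvtColor(im,cv2.COLOR_RGB2GRAY).astype(np.float32)
        bh.append(cv2.morphologyEx(g,cv2.MORPH_BLACKHAT,np.ones((5,5))))
    def cost(p):
        s=0
        for c,b in zip(cams,bh):
            q=proj(c,place(L,p,.004)).astype(np.float32)
            s-=cv2.remap(b,q[:,:1],q[:,1:],cv2.INTER_LINEAR).mean()/b.std()
        return s
    best=None
    for dx in(-.008,-.004,0,.004,.008):
        for dy in(-.008,-.004,0,.004,.008):
            for g in np.arange(-.1,.11,.05):
                p=np.array(p0)+[dx,dy,g]; v=cost(p)
                if best is None or v<best[0]: best=(v,p)
    rs=[minimize(cost,best[1],method="Nelder-Mead",options=dict(initial_simplex=best[1]+s*np.array([[0,0,0],[.003,0,0],[0,.003,0],[0,0,.03]]),xatol=1e-6,fatol=1e-6)) for s in(1,-1,.5)]
    return min(rs,key=lambda r:r.fun)
E
python3 - <<'E'
from fit import *
I={n:cv2.imread(f"pics/{n}0.png")[:,:,::-1] for n in("top","side")}
C={n:cam(n) for n in I}
pts=dict(red=((346,231),(283,129)),amber=((299,229),(280,160)),green=((300,182),(231,156)),blue=((344,184),(236,128)),pink=((391,226),(276,104)),violet=((159,190),(228,288)))
out={}
for k,(t,s) in pts.items():
    O=DISC if k=="pink" else SQ if k=="violet" else W
    z=.004 if k=="violet" else .003
    d=[(C[n],*mask(I[n],uv)) for n,uv in(("top",t),("side",s))]
    p0=back(C["top"],t,.015)
    A=[0] if k=="pink" else [.2] if k=="violet" else np.arange(8)*np.pi/4
    r=[fit(O,x,z,p0,A) for x in([d[0]],[d[1]],d)]
    for n,q in zip(("top","side","both"),r): print(k,n,np.round(q.x[:2]*1e3,1),round(np.degrees(q.x[2]),1),round(q.fun,3))
b=back(C["top"],(187,201),.004)
v=back(C["top"],(159,190),.02);w=back(C["top"],(208,175),.02);yaw=np.arctan2(-(v-w)[0],(v-w)[1]); print(b,yaw)
for n in(["top"],["side"],["top","side"]):
    r=fitframe([C[i] for i in n],[I[i] for i in n],[*b,yaw]); print(n,np.round(r.x[:2]*1e3,1),np.degrees(r.x[2]).round(2),r.fun)
E
```

```text
red top [ 483.3 -188.3] 274.4 0.157
red side [ 482.3 -190.6] 272.4 0.144
red both [ 482.6 -189.2] 272.7 0.156
amber top [494.1 -70.6] 314.3 0.083
amber side [492.5 -71.9] 314.2 0.087
amber both [493.6 -70.2] -45.2 0.091
green top [611.2 -77.2] 226.9 0.224
green side [610.8 -78.1] 226.9 0.17
green both [611.3 -77.6] 228.3 0.199
blue top [ 602.9 -185.7] 111.6 0.2
blue side [ 602.3 -187.7] 103.5 0.144
blue both [ 601.7 -185.1] 104.4 0.184
pink top [ 495.3 -298.8] -5.1 0.146
pink side [ 494.4 -300.7] 1.7 0.131
pink both [ 494.9 -298.4] -1.1 0.141
violet top [590.9 287.5] 26.2 0.294
violet side [591.2 285.6] 14.0 0.156
violet both [591. 287.] 14.1 0.237
[0.56571486 0.21437675] 0.295528345539662
['top'] [565.2 211.7] 15.54 -3.0659053325653076
['side'] [564.2 210.9] 15.53 -4.908351898193359
['top', 'side'] [564.4 211.2] 15.6 -7.7706098556518555
```

```bash
cat >> fit.py <<'E'
def alpha(im,uv,r=24):
    u,v=np.round(uv).astype(int)
    x=cv2.resize(im[v-r:v+r,u-r:u+r].astype(np.float32),None,fx=U,fy=U,interpolation=cv2.INTER_CUBIC)
    ch=x/(x.sum(2,keepdims=True)+15); n=r*U
    p=np.median(ch[n-12:n+12,n-12:n+12].reshape(-1,3),0); b=np.median(ch.reshape(-1,3),0); d=p-b
    return (ch-b)@d/(d@d),(u-r,v-r)
def amask(al,area):
    best=None
    for th in np.arange(.1,1,.02):
        _,l=cv2.connectedComponents((al>th).astype(np.uint8)); n=len(al)//2
        m=(l==l[n,n]).astype(np.uint8)
        if best is None or abs(int(m.sum())-area)<best[0]: best=(abs(int(m.sum())-area),m,th)
    return best[1:]
def fit2(O,C,I,uvs,z,A):
    d=[(C[n],*mask(I[n],uv)) for n,uv in uvs]; p=fit(O,d,z,back(C[uvs[0][0]],uvs[0][1],z+.012),A).x
    d=[]; ths=[]
    for n,uv in uvs:
        al,o=alpha(I[n],uv); m,th=amask(al,int(render(C[n],O,p,z,o,al.shape).sum())); d.append((C[n],m,o)); ths.append(round(th,2))
    return [fit(O,x,z,p[:2],[p[2],p[2]+.15,p[2]-.15]) for x in([d[0]],[d[-1]],d)],ths
E
python3 - <<'E'
from fit import *
I={n:cv2.imread(f"pics/{n}0.png")[:,:,::-1] for n in("top","side")}
C={n:cam(n) for n in I}
pts=dict(red=((346,231),(283,129)),amber=((299,229),(280,160)),green=((300,182),(231,156)),blue=((344,184),(236,128)),pink=((391,226),(276,104)),violet=((159,190),(228,288)))
D={n:cv2.resize(I[n],None,fx=6,fy=6,interpolation=cv2.INTER_CUBIC)[:,:,::-1].copy() for n in I}
for k,(t,s) in pts.items():
    O=DISC if k=="pink" else SQ if k=="violet" else W
    z=.004 if k=="violet" else .003
    A=[0] if k=="pink" else [.2] if k=="violet" else np.arange(8)*np.pi/4
    r,th=fit2(O,C,I,[("top",t),("side",s)],z,A); print(k,th)
    for n,q in zip(("top","side","both"),r): print("  ",n,np.round(q.x[:2]*1e3,1),round(np.degrees(q.x[2]),1)%360,round(q.fun,3))
    for n in I:
      for h in(0,.025):
        cv2.polylines(D[n],[np.round((proj(C[n],place(O,r[2].x,z+h))+.5)*6-.5).astype(int)],True,(255,255,255),1)
a=D["top"][160*6:250*6,280*6:410*6];b=D["side"][90*6:176*6,215*6:305*6]
cv2.imwrite("pics/ov1.png",np.hstack([cv2.resize(x,(400,300)) if 0 else cv2.resize(x,(400,int(400*x.shape[0]/x.shape[1])))[:270] for x in(np.clip(a*1.5,0,255).astype('uint8'),np.clip(b*1.2,0,255).astype('uint8'))]))
E
```

```text
red [np.float64(0.16), np.float64(0.18)]
   top [ 483.3 -187.9] 276.7 0.041
   side [ 482.3 -188.8] 275.9 0.041
   both [ 482.9 -188. ] 276.1 0.052
amber [np.float64(0.3), np.float64(0.2)]
   top [494.2 -70.3] 314.9 0.041
   side [492.5 -70.5] 314.5 0.025
   both [493.3 -70.2] 314.9 0.049
green [np.float64(0.1), np.float64(0.1)]
   top [611.9 -77.2] 222.0 0.034
   side [610.8 -77.9] 221.9 0.037
   both [611.6 -77.4] 221.7 0.046
blue [np.float64(0.14), np.float64(0.14)]
   top [ 603.3 -186. ] 106.8 0.027
   side [ 602.1 -187.2] 106.2 0.027
   both [ 602.9 -186.4] 106.6 0.052
pink [np.float64(0.24), np.float64(0.16)]
   top [ 495.5 -298.5] 12.3 0.057
   side [ 494.4 -299.9] 13.3 0.025
   both [ 494.9 -299. ] 23.5 0.055
violet [np.float64(0.12), np.float64(0.1)]
   top [592.  288.3] 15.0 0.036
   side [590.8 287.5] 16.3 0.044
   both [590.9 287.9] 15.8 0.062
```

View pics/ov1.png

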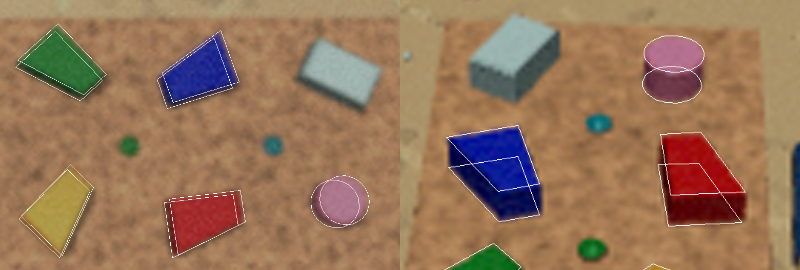

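```bash
cat > plan.py <<'E'
"""plan.py 'x y z heading_of_tool_y' ... (mm, deg): shift/turn units per waypoint, each taken as reached"""
import sys,numpy as np
from scipy.spatial.transform import Rotation as Ro
from station import manip
def units(p,R,q,h):
    d=R.T@(q-p)/.3
    cur=np.degrees(np.arctan2(R[1,1],R[0,1])); dh=(h-cur+180)%360-180
    return d,-dh/45
s=manip.read_state(); p=s["eef_pos"]; w,x,y,z=s["eef_rot"]; R=Ro.from_quat([x,y,z,w]).as_matrix()
print("now",np.round(p*1e3,1),"h",round(np.degrees(np.arctan2(R[1,1],R[0,1])),2),"F",s["ft_force"].round(1),"w",round(s["gripper_width"],3),"grip",round(s["grip_force"],1),"t",round(s["t"],1),"tiltz",R[2,2].round(4),"j",s["joints"].round(2)[[0,6]])
for a in sys.argv[1:]:
    v=[float(i) for i in a.split()]; q=np.array(v[:3])/1e3
    d,r=units(p,R,q,v[3]); print(a,"->",np.round(d,3),round(r,3),"rows>=",int(np.ceil(max(np.linalg.norm(q-p)/.05,abs(r)*45/8.59))))
    p=q; c,s_=np.cos(np.radians(v[3])),np.sin(np.radians(v[3]))
    R=np.array([[-s_,c,0],[c,s_,0],[0,0,-1]])   # tool x = (-sin,cos)?
    R[:,0]=np.cross(R[:,1],R[:,2])
    R=np.c_[np.cross([c,s_,0],[0,0,-1]),[c,s_,0],[0,0,-1]]
E
sed -i '/tool x = /d;/R\[:,0\]=/d' plan.py
python3 plan.py "380 340 350 67.1" "470 60 320 67.1" "487.8 -187.8 260 96.2" "487.8 -187.8 186 96.2"
```

```text
now [253.  598.7 404.7] h 67.1 F [-0.3  1.2  0.6] w 0.997 grip 0.0 t 0.9 tiltz -1.0 j [-1.24 -0.07]
380 340 350 67.1 -> [-0.726 -0.63   0.182] -0.0 rows>= 6
470 60 320 67.1 -> [-0.64  -0.743  0.1  ] -0.0 rows>= 6
487.8 -187.8 260 96.2 -> [-0.376 -0.738  0.2  ] -0.647 rows>= 6
487.8 -187.8 186 96.2 -> [0.    0.    0.247] -0.0 rows>= 2
```

```bash
r='[1,-0.726,-0.63,0.182,0]'
python3 -m pendant '[[1,-0.726,-0.63,0.182,0],[1,-0.726,-0.63,0.182,0],[1,-0.726,-0.63,0.182,0],[1,-0.726,-0.63,0.182,0],[1,-0.726,-0.63,0.182,0],[1,-0.726,-0.63,0.182,0],[1,-0.726,-0.63,0.182,0],[1,-0.726,-0.63,0.182,0]]'
python3 -m pendant '[[1,-0.64,-0.743,0.1,0],[1,-0.64,-0.743,0.1,0],[1,-0.64,-0.743,0.1,0],[1,-0.64,-0.743,0.1,0],[1,-0.64,-0.743,0.1,0],[1,-0.64,-0.743,0.1,0],[1,-0.64,-0.743,0.1,0]]'
python3 -m pendant '[[1,-0.376,-0.738,0.2,-0.647],[1,-0.376,-0.738,0.2,-0.647],[1,-0.376,-0.738,0.2,-0.647],[1,-0.376,-0.738,0.2,-0.647],[1,-0.376,-0.738,0.2,-0.647],[1,-0.376,-0.738,0.2,-0.647],[1,-0.376,-0.738,0.2,-0.647],[1,-0.376,-0.738,0.2,-0.647]]'
python3 plan.py "487.8 -187.8 220 96.2" "487.8 -187.8 190 96.2"
```

```text
t: 1.7
eef_pos: [0.3806, 0.3391, 0.3502]
eef_rot: [0.0, 0.2, 0.98, 0.0]
ft_force: [0.5, -0.1, 0.1]
gripper_width: 0.998
grip_force: 0.0
t: 2.4
eef_pos: [0.4718, 0.0551, 0.3202]
eef_rot: [0.001, 0.202, 0.979, -0.001]
ft_force: [-0.8, 0.8, 0.2]
gripper_width: 0.998
grip_force: 0.0
t: 3.2
eef_pos: [0.4889, -0.1862, 0.2602]
eef_rot: [0.0, -0.055, 0.998, 0.001]
ft_force: [-0.1, 0.5, 0.3]
gripper_width: 1.001
grip_force: 0.0
now [ 488.9 -186.2  260.2] h 96.32 F [-0.1  0.5  0.3] w 1.001 grip 0.0 t 3.2 tiltz -1.0 j [0.24 1.99]
487.8 -187.8 220 96.2 -> [ 0.004 -0.005  0.134] 0.003 rows>= 1
487.8 -187.8 190 96.2 -> [0.  0.  0.1] -0.0 rows>= 1
```

```bash
python3 -m pendant '[[1,0.004,-0.005,0.134,0.003],[1,0.004,-0.005,0.234,0.003],[1,0.004,-0.005,0.234,0.003],[1,0.004,-0.005,0.234,0.003]]'
python3 - <<'E'
from fit import *
for n in("top","side"):
    im=manip.get_image(n); cv2.imwrite(f"pics/{n}1.png",im[:,:,::-1])
    c=cam(n); print(n,proj(c,np.array([[.4878,-.1878,z] for z in(.003,.028,.19)])).round())
E
python3 - <<'E'
import cv2,numpy as np
a=cv2.imread('pics/side1.png')[50:200,190:340];b=cv2.imread('pics/top1.png')[150:270,280:440]
cv2.imwrite('pics/v2.png',np.hstack([cv2.resize(x,(400,400),interpolation=cv2.INTER_CUBIC) for x in(a,b)]))
E
python3 plan.py
```

```text
t: 3.6
eef_pos: [0.4876, -0.1877, 0.1905]
eef_rot: [-0.0, -0.054, 0.999, 0.001]
ft_force: [0.4, -0.4, 0.6]
gripper_width: 1.002
grip_force: 0.0
top [[345. 229.]
 [347. 228.]
 [363. 219.]]
side [[278. 133.]
 [279. 126.]
 [283.  74.]]
now [ 488.1 -188.9  191.6] h 96.17 F [-0.3 -0.5 -0.1] w 1.0 grip 0.0 t 3.7 tiltz -1.0 j [0.26 2.  ]
```

View pics/v2.png

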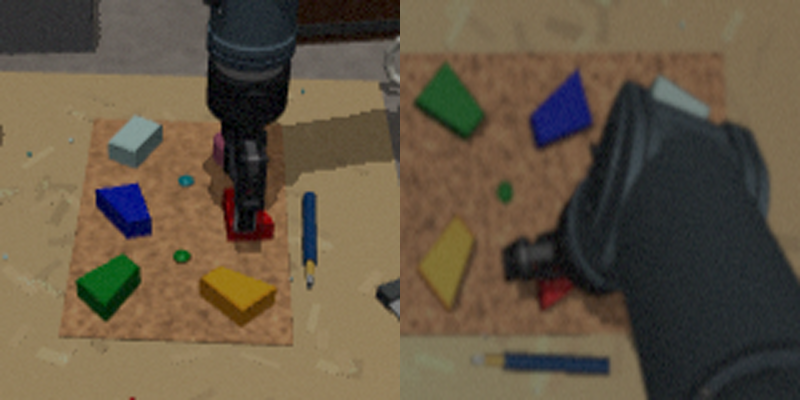

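Run:
```python
from fit import *
c=cam("side")
for y in(-.131,-.145):print(y,[(z,proj(c,np.array([[.484,y,z/1e3]]))[0].round(1).tolist()) for z in(10,15,20,25,30,35)])
```

```text
-0.131 [(10, [280.1, 145.2]), (15, [280.2, 143.8]), (20, [280.4, 142.4]), (25, [280.5, 141.0]), (30, [280.6, 139.6]), (35, [280.7, 138.1])]
-0.145 [(10, [280.1, 141.6]), (15, [280.2, 140.2]), (20, [280.3, 138.9]), (25, [280.4, 137.4]), (30, [280.5, 136.0]), (35, [280.7, 134.6])]
```

```bash
python3 -m pendant '[[1,0,0,0.03,0],[1,0,0,0.03,0],[-1,0,0,0.03,0],[-1,0,0,0.03,0],[-1,0,0,0.03,0],[-1,0,0,0.03,0],[-1,0,0,0.03,0],[-1,0,0,0.03,0]]'
python3 -m pendant '[[-1,0,0,0,0],[-1,0,0,0,0],[-1,0,0,0,0]]'
python3 plan.py
```

```text
t: 4.5
eef_pos: [0.487, -0.1897, 0.1815]
eef_rot: [0.0, -0.053, 0.999, 0.0]
ft_force: [-0.6, 0.6, 5.4]
gripper_width: 0.664
grip_force: 64.3
t: 4.8
eef_pos: [0.487, -0.1897, 0.1815]
eef_rot: [0.0, -0.053, 0.999, -0.0]
ft_force: [-0.6, 0.4, 6.0]
gripper_width: 0.659
grip_force: 64.3
now [ 487.  -189.7  181.5] h 96.07 F [-0.6  0.4  6. ] w 0.659 grip 64.3 t 4.8 tiltz -1.0 j [0.26 2.  ]
```

```bash
python3 plan.py "487 -189.7 260 96.07" "520 20 260 55" "546.9 133.8 240 15.55" "546.9 133.8 190 15.55"
```

```text
now [ 487.  -189.7  181.5] h 96.07 F [-0.6  0.4  6. ] w 0.659 grip 64.3 t 4.8 tiltz -1.0 j [0.26 2.  ]
487 -189.7 260 96.07 -> [-0.    -0.    -0.262] -0.0 rows>= 2
520 20 260 55 -> [-0.183  0.683  0.   ] 0.913 rows>= 5
546.9 133.8 240 15.55 -> [0.144 0.362 0.067] 0.877 rows>= 5
546.9 133.8 190 15.55 -> [0.    0.    0.167] -0.0 rows>= 1
```

```bash
python3 -m pendant '[[-1,0,0,-0.1,0],[-1,0,0,-0.262,0],[-1,0,0,-0.262,0],[-1,0,0,-0.262,0]]'
python3 -m pendant '[[-1,-0.183,0.683,0,0.913],[-1,-0.183,0.683,0,0.913],[-1,-0.183,0.683,0,0.913],[-1,-0.183,0.683,0,0.913],[-1,-0.183,0.683,0,0.913],[-1,-0.183,0.683,0,0.913],[-1,-0.183,0.683,0,0.913]]'
python3 -m pendant '[[-1,0.144,0.362,0.067,0.877],[-1,0.144,0.362,0.067,0.877],[-1,0.144,0.362,0.067,0.877],[-1,0.144,0.362,0.067,0.877],[-1,0.144,0.362,0.067,0.877],[-1,0.144,0.362,0.067,0.877],[-1,0.144,0.362,0.067,0.877]]'
python3 plan.py "546.9 133.8 200 15.55"
python3 - <<'E'
from fit import *
c={}
for n in("top","side"):
    im=manip.get_image(n); cv2.imwrite(f"pics/{n}2.png",im[:,:,::-1])
a=cv2.imread('pics/side2.png')[130:330,160:340];b=cv2.imread('pics/top2.png')[130:270,110:270]
cv2.imwrite('pics/v3.png',np.hstack([cv2.resize(x,(400,400),interpolation=cv2.INTER_CUBIC) for x in(a,b)]))
E
```

```text
t: 5.2
eef_pos: [0.4872, -0.1898, 0.2605]
eef_rot: [0.001, -0.053, 0.999, -0.0]
ft_force: [0.0, 1.3, -0.7]
gripper_width: 0.66
grip_force: 65.0
t: 5.9
eef_pos: [0.5191, 0.019, 0.2584]
eef_rot: [-0.001, 0.3, 0.954, -0.001]
ft_force: [-0.1, -0.3, -1.1]
gripper_width: 0.661
grip_force: 64.9
t: 6.6
eef_pos: [0.5467, 0.1317, 0.2391]
eef_rot: [0.0, 0.605, 0.796, -0.001]
ft_force: [0.2, -0.4, -0.7]
gripper_width: 0.661
grip_force: 64.9
now [546.7 131.7 239.1] h 15.59 F [ 0.2 -0.4 -0.7] w 0.661 grip 64.9 t 6.6 tiltz -1.0 j [-0.62  0.3 ]
546.9 133.8 200 15.55 -> [0.007 0.002 0.13 ] 0.001 rows>= 1
```

View pics/v3.png

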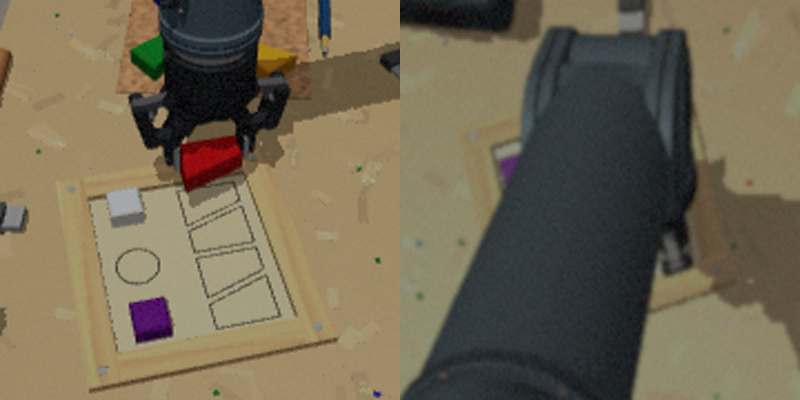

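```bash
cat > held.py <<'E'
# held.py u v zmm side-image-number fx fy (target origin in frame, mm): side-camera fit of a held wedge
import sys
from fit import *
u,v,z,n,fx,fy,h=[float(i) for i in sys.argv[1:]]
I={"side":cv2.imread(f"pics/side{int(n)}.png")[:,:,::-1]}; C={"side":cam("side")}
r,th=fit2(W,C,I,[("side",(u,v))],z/1e3,[np.radians(h)]); q=r[2]
F=np.array([564.2,211.0]); c,s=np.cos(np.radians(15.55)),np.sin(np.radians(15.55))  # side-camera frame fit
f=np.array([[c,s],[-s,c]])@(q.x[:2]*1e3-F)
print("world",np.round(q.x[:2]*1e3,1),"frame",f.round(1),"off target",(f-[fx,fy]).round(1),"head err",round(np.degrees(q.x[2])-h,1),"cost",round(q.fun,3),th)
E
python3 held.py 254 203 60.6 2 -38 -65 195.55
```

```text
world [544.9 135.3] frame [-38.9 -67.8] off target [-0.9 -2.8] head err -0.9 cost 0.06 [np.float64(0.1)]
```

```bash
python3 plan.py "546.7 134.3 190 15.55"; python3 -m pendant '[[-1,0.009,0.002,0.06,0.001],[-1,0.009,0.002,0.12,0.001],[-1,0.009,0.002,0.163,0.001],[-1,0.009,0.002,0.163,0.001],[-1,0.009,0.002,0.163,0.001]]'; python3 plan.py  "546.7 134.3 184 15.55"
```

```text
now [546.8 132.4 239.3] h 15.56 F [ 0.3  0.4 -2.1] w 0.661 grip 64.9 t 6.7 tiltz -1.0 j [-0.62  0.3 ]
546.7 134.3 190 15.55 -> [0.006 0.002 0.164] 0.0 rows>= 1
t: 7.2
eef_pos: [0.5467, 0.136, 0.1907]
eef_rot: [0.0, 0.605, 0.796, -0.0]
ft_force: [-0.1, 0.3, -1.7]
gripper_width: 0.661
grip_force: 64.9
now [546.7 136.  190.7] h 15.48 F [-0.1  0.3 -1.7] w 0.661 grip 64.9 t 7.2 tiltz -1.0 j [-0.59  0.33]
546.7 134.3 184 15.55 -> [-0.006 -0.002  0.022] -0.002 rows>= 1
```

```bash
python3 -m pendant '[[-1,0,0,0.005,0],[-1,0,0,0.005,0],[-1,0,0,0.005,0]]'
cat > snap.py <<'E'
import sys,cv2
from station import manip
for n in sys.argv[2:] or ["side"]: cv2.imwrite(f"pics/{n}{sys.argv[1]}.png",manip.get_image(n)[:,:,::-1])
E
python3 snap.py 3; python3 plan.py  "546.7 134.3 184 15.55"; python3 held.py 254 218 11 3 -38 -65 195.55
```

```text
t: 7.5
eef_pos: [0.5468, 0.1365, 0.1895]
eef_rot: [0.0, 0.605, 0.796, 0.0]
ft_force: [-0.4, -0.5, -2.6]
gripper_width: 0.659
grip_force: 64.9
now [546.7 136.5 189.4] h 15.49 F [-1.4  0.  -1.6] w 0.665 grip 64.9 t 7.5 tiltz -1.0 j [-0.59  0.33]
546.7 134.3 184 15.55 -> [-0.007 -0.002  0.018] -0.001 rows>= 1
world [545.1 139.5] frame [-37.6 -63.7] off target [0.4 1.3] head err -0.8 cost 0.058 [np.float64(0.1)]
```

```bash
python3 -m pendant '[[-1,-0.0043,-0.0013,0.01,-0.008],[-1,-0.0043,-0.0013,0.018,-0.008],[-1,-0.0043,-0.0013,0.018,-0.008],[-1,-0.0043,-0.0013,0.02,-0.008],[-1,-0.0043,-0.0013,0.022,-0.008],[-1,-0.0043,-0.0013,0.022,-0.008],[-1,-0.0043,-0.0013,0.022,-0.008]]'; python3 plan.py
```

```text
t: 8.25
eef_pos: [0.5466, 0.1351, 0.1825]
eef_rot: [0.0, 0.603, 0.798, 0.0]
ft_force: [-0.7, 0.1, 1.2]
gripper_width: 0.663
grip_force: 65.1
now [546.6 135.1 182.5] h 15.84 F [-0.7  0.1  1.2] w 0.663 grip 65.1 t 8.2 tiltz -1.0 j [-0.58  0.34]
```

```bash
python3 -m pendant '[[-1,0,0,0.002,0],[-1,0,0,0.002,0]]'; python3 -m pendant '[[0.6,0,0,0,0],[0.6,0,0,0,0],[0.6,0,0,0,0],[0.6,0,0,0,0]]';  python3 plan.py
```

```text
t: 8.45
eef_pos: [0.5466, 0.135, 0.1825]
eef_rot: [-0.0, 0.603, 0.798, 0.0]
ft_force: [-3.8, -0.5, 8.7]
gripper_width: 0.663
grip_force: 66.1
t: 8.85
eef_pos: [0.5466, 0.1351, 0.1817]
eef_rot: [0.0, 0.603, 0.798, 0.0]
ft_force: [-0.2, 0.1, -0.1]
gripper_width: 0.8
grip_force: 0.0
now [546.6 135.1 181.7] h 15.84 F [-0.2  0.1 -0.1] w 0.8 grip 0.0 t 8.8 tiltz -1.0 j [-0.58  0.34]
```

Set down gently. Next amber: lift and go, imaging on the way.

```bash
python3 plan.py "546.6 135.1 260 15.84" "520 20 260 -10" "496.9 -66.9 240 -45.3" "496.9 -66.9 200 -45.3"
```

```text
now [546.6 135.1 181.7] h 15.84 F [-0.2  0.1 -0.1] w 0.8 grip 0.0 t 8.8 tiltz -1.0 j [-0.58  0.34]
546.6 135.1 260 15.84 -> [-0.     0.    -0.261] 0.0 rows>= 2
520 20 260 -10 -> [-0.345 -0.19   0.   ] 0.574 rows>= 4
496.9 -66.9 240 -45.3 -> [-0.299 -0.026  0.067] 0.784 rows>= 5
496.9 -66.9 200 -45.3 -> [0.    0.    0.133] -0.0 rows>= 1
```

```bash
python3 -m pendant '[[0.6,0,0,-0.1,0],[0.6,0,0,-0.261,0],[0.8,0,0,-0.261,0],[1,0,0,-0.261,0]]'
python3 -m pendant '[[1,-0.345,-0.19,0,0.574],[1,-0.345,-0.19,0,0.574],[1,-0.345,-0.19,0,0.574],[1,-0.345,-0.19,0,0.574],[1,-0.345,-0.19,0,0.574]]'
python3 -m pendant '[[1,-0.299,-0.026,0.067,0.784],[1,-0.299,-0.026,0.067,0.784],[1,-0.299,-0.026,0.067,0.784],[1,-0.299,-0.026,0.067,0.784],[1,-0.299,-0.026,0.067,0.784],[1,-0.299,-0.026,0.067,0.784],[1,-0.299,-0.026,0.067,0.784],[1,-0.299,-0.026,0.067,0.784]]'
python3 snap.py 4 side top; python3 plan.py "496.9 -66.9 182 -45.3"
python3 - <<'E'
from fit import *
I={n:cv2.imread(f"pics/{n}4.png")[:,:,::-1] for n in("top","side")};C={n:cam(n) for n in I}
P=place(W,[.5467,.1388,np.radians(195.5)],.0165).mean(0)[None]
uv=[(n,proj(C[n],P)[0]) for n in I]; print(uv)
r,th=fit2(W,C,I,uv,.004,[np.radians(195)])
for q in r: print(q.x[:2]*1e3,np.degrees(q.x[2]),q.fun)
for i in(["top"],["side"]):
    f=fitframe([C[k] for k in i],[I[k] for k in i],[.5647,.2114,.2714]); print(i,f.x[:2]*1e3,np.degrees(f.x[2]))
a=I["side"][190:330,170:330];b=I["top"][140:264,120:262]
cv2.imwrite('pics/v4.png',np.hstack([cv2.resize(x[:,:,::-1],(400,350),interpolation=cv2.INTER_CUBIC) for x in(a,b)]))
E
```

```text
t: 9.25
eef_pos: [0.5469, 0.1352, 0.2612]
eef_rot: [0.001, 0.603, 0.798, 0.001]
ft_force: [-1.0, -1.1, 0.2]
gripper_width: 0.998
grip_force: 0.0
t: 9.75
eef_pos: [0.5197, 0.0205, 0.2592]
eef_rot: [-0.001, 0.765, 0.644, -0.001]
ft_force: [0.3, 1.1, 0.5]
gripper_width: 0.996
grip_force: 0.0
t: 10.55
eef_pos: [0.4969, -0.0665, 0.24]
eef_rot: [-0.0, 0.924, 0.382, 0.0]
ft_force: [0.9, 0.2, 0.3]
gripper_width: 1.006
grip_force: 0.0
now [496.8 -66.9 240.1] h -45.18 F [ 0.5 -0.4 -0.5] w 1.004 grip 0.0 t 10.7 tiltz -1.0 j [-0.46 -0.14]
496.9 -66.9 182 -45.3 -> [0.    0.    0.194] 0.003 rows>= 2
[('top', array([215.98476995, 207.15387797])), ('side', array([253.06593   , 226.30915817]))]
[545.82928371 138.01389657] 196.56063642911735 0.03714859437751004
[545.3274275  137.72891509] 195.69593923546452 0.029826269666376262
[545.63229583 138.04004492] 196.06139082163887 0.03761720895780117
['top'] [565.47607245 212.00033872] 15.939365870916292
['side'] [564.22014181 210.88524004] 15.461835399155369
```

View pics/v4.png

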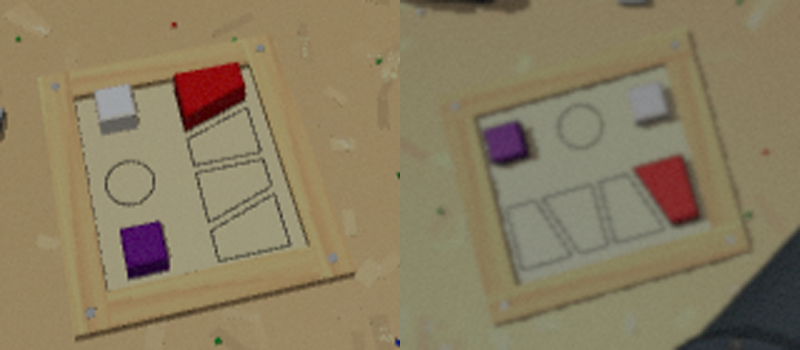

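```bash
python3 -m pendant '[[1,0,0,0.1,0.003],[1,0,0,0.194,0.003],[1,0,0,0.194,0.003],[1,0,0,0.194,0.003],[-1,0,0,0.194,0.003],[-1,0,0,0.194,0.003],[-1,0,0,0.194,0.003],[-1,0,0,0.194,0.003]]'
python3 -m pendant '[[-1,0,0,0,0],[-1,0,0,0,0],[-1,0,0,0,0],[-1,0,0,0,0]]'
python3 plan.py "496.9 -66.9 260 -45.3" "520 40 260 -10" "532.4 185.5 240 15.55" "532.4 185.5 190 15.55"
```

```text
t: 11.45
eef_pos: [0.4972, -0.0671, 0.1833]
eef_rot: [0.0, 0.925, 0.379, 0.001]
ft_force: [-1.5, 0.6, 8.9]
gripper_width: 0.658
grip_force: 63.1
t: 11.85
eef_pos: [0.4972, -0.0671, 0.1833]
eef_rot: [0.0, 0.925, 0.379, 0.001]
ft_force: [-1.3, 0.7, 9.5]
gripper_width: 0.661
grip_force: 63.1
now [497.2 -67.1 183.3] h -45.4 F [-1.3  0.7  9.5] w 0.661 grip 63.1 t 11.8 tiltz -1.0 j [-0.38 -0.07]
496.9 -66.9 260 -45.3 -> [ 0.    -0.001 -0.256] -0.002 rows>= 2
520 40 260 -10 -> [ 0.305 -0.199  0.   ] -0.784 rows>= 5
532.4 185.5 240 15.55 -> [ 0.485 -0.044  0.067] -0.568 rows>= 3
532.4 185.5 190 15.55 -> [0.    0.    0.167] -0.0 rows>= 1
```

```bash
python3 -m pendant '[[-1,0,0,-0.1,0],[-1,0,0,-0.256,0],[-1,0,0,-0.256,0],[-1,0,0,-0.256,0]]'
python3 -m pendant '[[-1,0.305,-0.199,0,-0.784],[-1,0.305,-0.199,0,-0.784],[-1,0.305,-0.199,0,-0.784],[-1,0.305,-0.199,0,-0.784],[-1,0.305,-0.199,0,-0.784],[-1,0.305,-0.199,0,-0.784]]'
python3 -m pendant '[[-1,0.485,-0.044,0.067,-0.568],[-1,0.485,-0.044,0.067,-0.568],[-1,0.485,-0.044,0.067,-0.568],[-1,0.485,-0.044,0.067,-0.568],[-1,0.485,-0.044,0.067,-0.568]]'
python3 plan.py "532.4 185.5 192 15.55"
```

```text
t: 12.25
eef_pos: [0.4971, -0.0667, 0.2598]
eef_rot: [0.0, 0.925, 0.38, 0.001]
ft_force: [0.4, -0.2, -2.3]
gripper_width: 0.665
grip_force: 66.5
t: 12.85
eef_pos: [0.5194, 0.0392, 0.2579]
eef_rot: [-0.0, 0.768, 0.64, -0.001]
ft_force: [0.0, 0.3, -1.9]
gripper_width: 0.661
grip_force: 66.4
t: 13.35
eef_pos: [0.5321, 0.1859, 0.2377]
eef_rot: [-0.0, 0.606, 0.795, -0.001]
ft_force: [-0.7, -0.2, -1.7]
gripper_width: 0.662
grip_force: 66.4
now [532.1 185.9 237.7] h 15.35 F [-0.7 -0.2 -1.7] w 0.662 grip 66.4 t 13.3 tiltz -1.0 j [-0.73  0.21]
532.4 185.5 192 15.55 -> [-0.001  0.001  0.152] -0.004 rows>= 1
```

```bash
python3 -m pendant '[[-1,-0.001,0.001,0.05,-0.004],[-1,-0.001,0.001,0.081,-0.004],[-1,-0.001,0.001,0.081,-0.004],[-1,-0.001,0.001,0.081,-0.004],[-1,-0.001,0.001,0.081,-0.004]]'; python3 snap.py 5;python3 plan.py "532.4 185.5 192 15.55"
python3 - <<'E'
from fit import *
print(proj(cam("side"),place(W,[.5311,.1806,np.radians(15.5)],.045).mean(0)[None]))
E
python3 held.py 248 235 33 5 -38 -22 15.55
```

```text
t: 13.85
eef_pos: [0.5331, 0.1846, 0.2144]
eef_rot: [0.0, 0.605, 0.796, 0.0]
ft_force: [0.2, 0.8, -1.0]
gripper_width: 0.661
grip_force: 66.4
now [533.1 184.8 214.5] h 15.57 F [ 0.4  0.2 -1.9] w 0.657 grip 66.4 t 13.9 tiltz -1.0 j [-0.7   0.23]
532.4 185.5 192 15.55 -> [ 0.003 -0.002  0.075] 0.0 rows>= 1
[[260.00015944 235.54472194]]
world [531.  176.5] frame [-41.2 -24.3] off target [-3.2 -2.3] head err -0.2 cost 0.103 [np.float64(0.56)]
```

```bash
for u in 255 258 260; do python3 held.py $u 236 34 5 -38 -22 15.55; done
python3 - <<'E'
import cv2
from fit import *
I=cv2.imread('pics/side5.png');a=cv2.resize(I[190:300,190:320],None,fx=5,fy=5,interpolation=cv2.INTER_CUBIC)
al,o=alpha(I[:,:,::-1],(258,236)); b=cv2.cvtColor((np.clip(al,0,1)*255).astype('uint8'),cv2.COLOR_GRAY2BGR)
b=cv2.copyMakeBorder(b[:,72:216],0,a.shape[0]-len(b),0,0,cv2.BORDER_CONSTANT)
cv2.imwrite('pics/v5.png',np.hstack([a,b]))
E
```

```text
world [533.9 179.1] frame [-37.8 -22.6] off target [ 0.2 -0.6] head err -0.1 cost 0.097 [np.float64(0.28)]
world [533.9 179. ] frame [-37.8 -22.7] off target [ 0.2 -0.7] head err -0.1 cost 0.096 [np.float64(0.28)]
world [533.9 179.1] frame [-37.8 -22.6] off target [ 0.2 -0.6] head err -0.1 cost 0.097 [np.float64(0.26)]
```

View pics/v5.png

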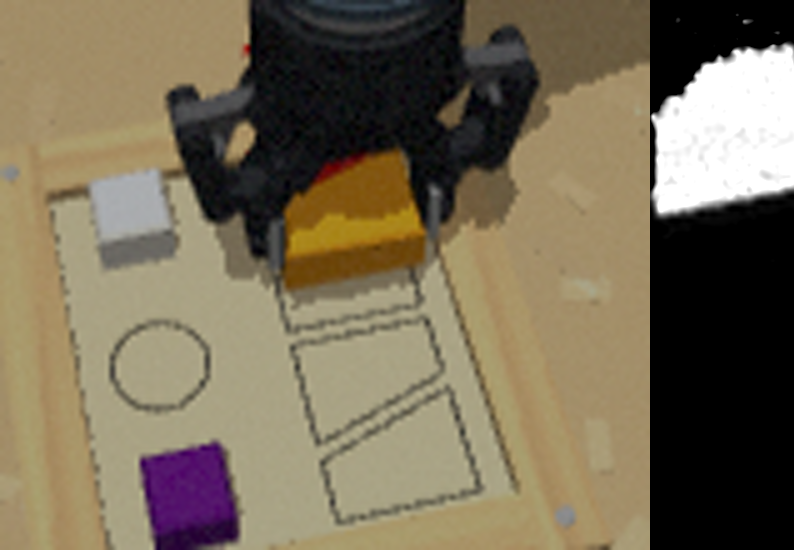

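```bash
python3 -m pendant '[[-1,0.001,0,0.05,0],[-1,0.001,0,0.088,0],[-1,0.001,0,0.088,0],[-1,0.001,0,0.092,0],[-1,0.001,0,0.096,0],[-1,0.001,0,0.098,0],[-1,0.001,0,0.098,0],[-1,0.001,0,0.098,0]]'; python3 plan.py
```

```text
t: 14.7
eef_pos: [0.5329, 0.1854, 0.185]
eef_rot: [0.0, 0.604, 0.797, 0.0]
ft_force: [-0.6, -0.4, -2.9]
gripper_width: 0.661
grip_force: 66.4
now [532.9 185.4 185. ] h 15.62 F [-0.6 -0.4 -2.9] w 0.661 grip 66.4 t 14.7 tiltz -1.0 j [-0.68  0.25]
```

```bash
python3 -m pendant '[[-1,0,0,0.001,0],[-1,0,0,0.002,0],[-1,0,0,0.003,0],[-1,0,0,0.003,0],[-1,0,0,0.003,0]]'; python3 snap.py 6; python3 plan.py; python3 held.py 259 241 4.2 6 -38 -22 15.55
```

```text
t: 15.2
eef_pos: [0.5329, 0.1853, 0.1843]
eef_rot: [-0.0, 0.605, 0.797, 0.0]
ft_force: [-1.3, -0.6, 4.6]
gripper_width: 0.658
grip_force: 67.1
now [532.9 185.3 184.3] h 15.61 F [-2.5 -1.1  6.1] w 0.659 grip 67.1 t 15.2 tiltz -1.0 j [-0.68  0.25]
world [533.1 180. ] frame [-38.3 -21.6] off target [-0.3  0.4] head err -0.2 cost 0.082 [np.float64(0.1)]
```

Contact at the expected height; position good. Release and go to green.

```bash
python3 -m pendant '[[0.6,0,0,0,0],[0.6,0,0,0,0],[0.6,0,0,0,0],[0.6,0,0,0,0],[0.6,0,0,-0.05,0],[0.6,0,0,-0.253,0],[1,0,0,-0.253,0],[1,0,0,-0.253,0]]';  python3 plan.py "560 50 260 30" "614.6 -81.3 240 41.9"
```

```text
t: 16.05
eef_pos: [0.5339, 0.1856, 0.2627]
eef_rot: [0.001, 0.605, 0.797, 0.002]
ft_force: [-0.6, -0.1, -0.3]
gripper_width: 1.002
grip_force: 0.0
now [533.9 185.6 262.7] h 15.61 F [-0.6 -0.1 -0.3] w 1.002 grip 0.0 t 16.1 tiltz -1.0 j [-0.74  0.2 ]
560 50 260 30 -> [-0.459 -0.038  0.008] -0.32 rows>= 3
614.6 -81.3 240 41.9 -> [-0.47  -0.061  0.067] -0.264 rows>= 3
```

```bash
python3 -m pendant '[[1,-0.459,-0.038,0.008,-0.32],[1,-0.459,-0.038,0.008,-0.32],[1,-0.459,-0.038,0.008,-0.32],[1,-0.459,-0.038,0.008,-0.32],[1,-0.459,-0.038,0.008,-0.32],[1,-0.459,-0.038,0.008,-0.32]]'
python3 -m pendant '[[1,-0.47,-0.061,0.067,-0.264],[1,-0.47,-0.061,0.067,-0.264],[1,-0.47,-0.061,0.067,-0.264],[1,-0.47,-0.061,0.067,-0.264],[1,-0.47,-0.061,0.067,-0.264],[1,-0.47,-0.061,0.067,-0.264],[1,-0.47,-0.061,0.067,-0.264]]'
python3 plan.py "614.6 -81.3 182 41.9"; python3 snap.py 7 side top
cat > check.py <<'E'
# check.py imageno name... : fit placed pieces in each camera, in frame coordinates
import sys
from fit import *
T=dict(red=(-38,-65,180),amber=(-38,-22,0),green=(-38,22,180),blue=(-38,65,0),pink=(46,0,0))
FR=dict(top=(565.4,211.9),side=(564.2,211.0)); c,s=np.cos(np.radians(15.55)),np.sin(np.radians(15.55)); Rf=np.array([[c,-s],[s,c]])
for n in FR:
  I={n:cv2.imread(f"pics/{n}{sys.argv[1]}.png")[:,:,::-1]};C={n:cam(n)}
  for k in sys.argv[2:]:
    t=np.array(T[k][:2]); h=np.radians(T[k][2]+15.55); w=Rf@t+FR[n]; O=DISC if k=="pink" else W
    uv=proj(C[n],place(O,[*w/1e3,h],.0165).mean(0)[None])[0]
    q=fit2(O,C,I,[(n,uv)],.004,[h])[0][2]; print(n,k,"off",(Rf.T@(q.x[:2]*1e3-FR[n])-t).round(1),"head",round(np.degrees(q.x[2]-h),1),"cost",round(q.fun,3))
E
python3 check.py 7 red amber
```

```text
t: 16.65
eef_pos: [0.5585, 0.051, 0.2567]
eef_rot: [-0.001, 0.499, 0.866, -0.0]
ft_force: [-1.1, 0.3, -0.3]
gripper_width: 1.001
grip_force: 0.0
t: 17.35
eef_pos: [0.6135, -0.079, 0.2372]
eef_rot: [-0.0, 0.406, 0.914, 0.001]
ft_force: [0.4, 0.4, 0.7]
gripper_width: 0.999
grip_force: 0.0
now [613.5 -79.  237.2] h 42.09 F [0.4 0.4 0.7] w 0.999 grip 0.0 t 17.4 tiltz -1.0 j [-0.15  1.03]
614.6 -81.3 182 41.9 -> [-0.009 -0.003  0.184] 0.004 rows>= 2
top red off [-0.9 -0.2] head 0.2 cost 0.05
top amber off [ 0.3 -0.8] head 0.3 cost 0.041
side red off [ 0.1 -1.4] head 0.3 cost 0.313
side amber off [  7.7 -21.8] head 76.7 cost 0.463
```

```bash
python3 -m pendant '[[1,-0.007,-0.002,0.1,0.004],[1,-0.007,-0.002,0.18,0.004],[1,-0.007,-0.002,0.18,0.004],[1,-0.007,-0.002,0.18,0.004]]'; python3 plan.py "614.6 -81.3 182 41.9"
```

```text
t: 17.85
eef_pos: [0.6145, -0.0831, 0.1836]
eef_rot: [-0.0, 0.409, 0.913, -0.0]
ft_force: [-0.3, 0.2, 0.2]
gripper_width: 0.999
grip_force: 0.0
now [614.5 -83.1 183.6] h 41.75 F [-0.3  0.2  0.2] w 0.999 grip 0.0 t 17.9 tiltz -1.0 j [-0.12  1.05]
614.6 -81.3 182 41.9 -> [0.004 0.004 0.005] -0.003 rows>= 1
```

```bash
python3 -m pendant '[[1,0.004,0.004,0.005,-0.003],[1,0.004,0.004,0.005,-0.003],[-1,0.004,0.004,0.005,-0.003],[-1,0.004,0.004,0.005,-0.003],[-1,0.004,0.004,0.005,-0.003],[-1,0.004,0.004,0.005,-0.003],[-1,0.004,0.004,0.005,-0.003],[-1,0.004,0.004,0.005,-0.003]]'; python3 plan.py "614.6 -81.3 260 41.9" "570 70 260 30" "523.4 217.9 240 15.55"
```

```text
t: 18.65
eef_pos: [0.6151, -0.082, 0.1828]
eef_rot: [0.001, 0.408, 0.913, 0.0]
ft_force: [-0.6, 0.2, 5.7]
gripper_width: 0.663
grip_force: 64.6
now [615.1 -82.  182.8] h 41.84 F [-0.6  0.2  5.7] w 0.663 grip 64.6 t 18.6 tiltz -1.0 j [-0.12  1.05]
614.6 -81.3 260 41.9 -> [ 0.003  0.001 -0.257] -0.001 rows>= 2
570 70 260 30 -> [0.475 0.226 0.   ] 0.264 rows>= 4
523.4 217.9 240 15.55 -> [0.505 0.112 0.067] 0.321 rows>= 4
```

```bash
python3 -m pendant '[[-1,0,0,-0.1,0],[-1,0.003,0.001,-0.257,0],[-1,0.003,0.001,-0.257,0],[-1,0.003,0.001,-0.257,0]]'
python3 -m pendant '[[-1,0.475,0.226,0,0.264],[-1,0.475,0.226,0,0.264],[-1,0.475,0.226,0,0.264],[-1,0.475,0.226,0,0.264],[-1,0.475,0.226,0,0.264],[-1,0.475,0.226,0,0.264]]'
python3 -m pendant '[[-1,0.505,0.112,0.067,0.321],[-1,0.505,0.112,0.067,0.321],[-1,0.505,0.112,0.067,0.321],[-1,0.505,0.112,0.067,0.321],[-1,0.505,0.112,0.067,0.321],[-1,0.505,0.112,0.067,0.321]]'
python3 plan.py "523.4 217.9 214 15.55"
```

```text
t: 19.05
eef_pos: [0.6146, -0.081, 0.2599]
eef_rot: [0.001, 0.408, 0.913, 0.0]
ft_force: [-0.2, -0.4, -2.4]
gripper_width: 0.66
grip_force: 64.9
t: 19.65
eef_pos: [0.5695, 0.069, 0.2581]
eef_rot: [-0.0, 0.501, 0.866, -0.001]
ft_force: [0.7, -0.7, -0.9]
gripper_width: 0.66
grip_force: 64.8
t: 20.25
eef_pos: [0.5242, 0.2157, 0.2388]
eef_rot: [0.001, 0.606, 0.795, -0.0]
ft_force: [0.7, -0.5, -0.5]
gripper_width: 0.66
grip_force: 64.8
now [524.2 215.7 238.8] h 15.34 F [ 0.7 -0.5 -0.5] w 0.66 grip 64.8 t 20.2 tiltz -1.0 j [-0.78  0.16]
523.4 217.9 214 15.55 -> [ 0.008 -0.001  0.083] -0.005 rows>= 1
```

```bash
python3 -m pendant '[[-1,0.002,0,0.05,-0.002],[-1,0.002,0,0.083,-0.002],[-1,0.002,0,0.083,-0.002],[-1,0.002,0,0.083,-0.002],[-1,0.002,0,0.083,-0.002]]'; python3 snap.py 8; python3 plan.py "523.4 217.9 185 15.55"
for u in 254 257; do python3 held.py $u 250 34 8 -38 22 195.55; done
python3 - <<'E'
from fit import *
F=np.array([.5642,.211]);a=np.radians(15.55);R=np.array([[np.cos(a),-np.sin(a)],[np.sin(a),np.cos(a)]])
for y in(.022,.065):print(proj(cam("side"),place(W,[*(F+R@[-.038,y]),a],.046).mean(0)[None]))
E
```

```text
t: 20.75
eef_pos: [0.5232, 0.2187, 0.214]
eef_rot: [0.0, 0.605, 0.796, 0.0]
ft_force: [-0.0, 0.3, -1.4]
gripper_width: 0.658
grip_force: 64.8
now [523.2 218.9 214.1] h 15.6 F [ 0.  -0.1 -1.1] w 0.66 grip 64.8 t 20.8 tiltz -1.0 j [-0.77  0.17]
523.4 217.9 185 15.55 -> [-0.003 -0.     0.097] 0.001 rows>= 1
world [519.4 224.2] frame [-39.7  24.7] off target [-1.7  2.7] head err -3.1 cost 0.075 [np.float64(0.1)]
world [520.1 224.3] frame [-38.9  24.7] off target [-0.9  2.7] head err -1.8 cost 0.096 [np.float64(0.1)]
[[264.25629296 253.14777744]]
[[269.95288337 272.48083183]]
```

```bash
for uv in "261 252" "264 253" "266 255"; do python3 held.py $uv 34.3 8 -38 22 195.55; done
```

```text
world [520.6 224.2] frame [-38.5  24.4] off target [-0.5  2.4] head err -0.9 cost 0.096 [np.float64(0.1)]
world [520.6 224.3] frame [-38.5  24.5] off target [-0.5  2.5] head err -1.0 cost 0.098 [np.float64(0.1)]
world [520.8 224.4] frame [-38.2  24.6] off target [-0.2  2.6] head err -0.5 cost 0.09 [np.float64(0.1)]
```

```bash
python3 -m pendant '[[-1,-0.0057,0.001,0.05,0],[-1,-0.0057,0.001,0.088,0],[-1,-0.0057,0.001,0.088,0],[-1,-0.0057,0.001,0.092,0],[-1,-0.0057,0.001,0.096,0],[-1,-0.0057,0.001,0.098,0],[-1,-0.0057,0.001,0.1,0],[-1,-0.0057,0.001,0.1,0]]'; python3 snap.py 9; python3 plan.py; for uv in "261 259" "264 260" ; do python3 held.py $uv 4.3 9 -38 22 195.55; done
python3 - <<'E'
import cv2
I=cv2.imread('pics/side9.png');cv2.imwrite('pics/v6.png',cv2.resize(I[190:300,190:320],None,fx=5,fy=5,interpolation=cv2.INTER_CUBIC))
E
```

```text
t: 21.6
eef_pos: [0.5237, 0.2175, 0.184]
eef_rot: [0.0, 0.604, 0.797, 0.0]
ft_force: [0.6, 0.4, -2.2]
gripper_width: 0.664
grip_force: 64.8
now [523.7 217.4 184. ] h 15.61 F [-1.4 -0.3 -2.3] w 0.664 grip 64.8 t 21.6 tiltz -1.0 j [-0.74  0.2 ]
world [521.4 222.5] frame [-38.1  22.5] off target [-0.1  0.5] head err -0.9 cost 0.094 [np.float64(0.1)]
world [521.3 222.6] frame [-38.2  22.7] off target [-0.2  0.7] head err -2.2 cost 0.096 [np.float64(0.1)]
```

View pics/v6.png

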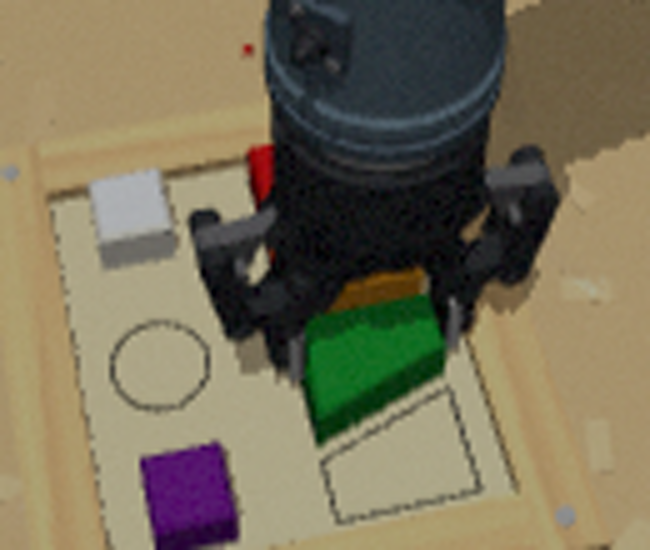

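Green sits over outline 2 with even spacing to amber and the blue outline. Lower the last bit and release.

```bash
python3 -m pendant '[[-1,-0.001,0,0.002,0],[-1,-0.001,0,0.004,0],[-1,-0.001,0,0.004,0],[-1,-0.001,0,0.004,0]]'; python3 plan.py
```

```text
t: 22.05
eef_pos: [0.5239, 0.2173, 0.1837]
eef_rot: [-0.0, 0.604, 0.797, 0.0]
ft_force: [-2.6, -0.6, 10.8]
gripper_width: 0.663
grip_force: 66.1
now [523.9 217.3 183.7] h 15.62 F [-2.6 -0.6 10.8] w 0.663 grip 66.1 t 22.1 tiltz -1.0 j [-0.74  0.2 ]
```

```bash
python3 plan.py "523 217 260 15.6" "560 10 260 70" "597.9 -188 240 106.5"
```

```text
now [523.9 217.3 183.7] h 15.62 F [-2.6 -0.6 10.8] w 0.663 grip 66.1 t 22.1 tiltz -1.0 j [-0.74  0.2 ]
523 217 260 15.6 -> [ 0.    -0.003 -0.254] 0.0 rows>= 2
560 10 260 70 -> [-0.698 -0.067  0.   ] -1.209 rows>= 7
597.9 -188 240 106.5 -> [-0.344 -0.577  0.067] -0.811 rows>= 5
```

```bash
python3 -m pendant '[[0.6,0,0,0,0],[0.6,0,0,0,0],[0.6,0,0,0,0],[0.6,0,0,0,0],[0.6,0,0,-0.05,0],[0.6,0,0,-0.254,0],[1,0,0,-0.254,0],[1,0,0,-0.254,0]]';  python3 plan.py "560 10 260 60" "597.9 -188 240 104.5"
```

```text
t: 22.85
eef_pos: [0.5249, 0.2175, 0.2618]
eef_rot: [0.001, 0.605, 0.797, 0.002]
ft_force: [0.0, 0.8, -0.6]
gripper_width: 0.998
grip_force: 0.0
now [524.9 217.5 261.8] h 15.61 F [ 0.   0.8 -0.6] w 0.998 grip 0.0 t 22.9 tiltz -1.0 j [-0.8   0.15]
560 10 260 60 -> [-0.698 -0.073  0.005] -0.986 rows>= 6
597.9 -188 240 104.5 -> [-0.439 -0.508  0.067] -0.989 rows>= 6
```

```bash
python3 -m pendant '[[1,-0.698,-0.073,0.005,-0.986],[1,-0.698,-0.073,0.005,-0.986],[1,-0.698,-0.073,0.005,-0.986],[1,-0.698,-0.073,0.005,-0.986],[1,-0.698,-0.073,0.005,-0.986],[1,-0.698,-0.073,0.005,-0.986],[1,-0.698,-0.073,0.005,-0.986],[1,-0.698,-0.073,0.005,-0.986]]'
python3 -m pendant '[[1,-0.439,-0.508,0.067,-0.989],[1,-0.439,-0.508,0.067,-0.989],[1,-0.439,-0.508,0.067,-0.989],[1,-0.439,-0.508,0.067,-0.989],[1,-0.439,-0.508,0.067,-0.989],[1,-0.439,-0.508,0.067,-0.989],[1,-0.439,-0.508,0.067,-0.989],[1,-0.439,-0.508,0.067,-0.989]]'
python3 plan.py "597.9 -188 190 106.5"; python3 snap.py 10 side top; python3 check.py 10 red amber green
```

```text
t: 23.65
eef_pos: [0.5587, 0.0118, 0.2569]
eef_rot: [-0.001, 0.259, 0.966, 0.0]
ft_force: [-0.5, 0.2, -0.6]
gripper_width: 1.002
grip_force: 0.0
t: 24.45
eef_pos: [0.5973, -0.1853, 0.2373]
eef_rot: [0.0, -0.126, 0.992, 0.001]
ft_force: [-0.6, -0.0, -0.3]
gripper_width: 1.0
grip_force: 0.0
now [ 597.3 -185.3  237.3] h 104.52 F [-0.6 -0.  -0.3] w 1.0 grip 0.0 t 24.4 tiltz -1.0 j [0.22 2.07]
597.9 -188 190 106.5 -> [ 0.    -0.009  0.158] -0.044 rows>= 1
top red off [-1.  -0.5] head 0.2 cost 0.052
top amber off [0.6 0.2] head 0.7 cost 0.063
top green off [0.3 0.7] head 0.6 cost 0.025
side red off [ 0.2 -0.3] head 0.7 cost 0.302
side amber off [ 1.2 -9.5] head 7.5 cost 0.403
side green off [0.4 0.6] head -0.2 cost 0.046
```

```bash
python3 -m pendant '[[1,0,-0.006,0.08,-0.044],[1,0,-0.006,0.158,-0.044],[1,0,-0.006,0.158,-0.044],[1,0,-0.006,0.158,-0.044],[1,0,-0.006,0.158,-0.044]]'; python3 plan.py "597.9 -188 182 106.5"
```

```text
t: 25.05
eef_pos: [0.598, -0.1898, 0.1912]
eef_rot: [0.001, -0.143, 0.99, -0.0]
ft_force: [0.6, -0.2, -0.2]
gripper_width: 1.005
grip_force: 0.0
now [ 598.  -189.8  191.2] h 106.47 F [ 0.6 -0.2 -0.2] w 1.005 grip 0.0 t 25.1 tiltz -1.0 j [0.23 2.1 ]
597.9 -188 182 106.5 -> [-0.001  0.006  0.031] -0.001 rows>= 1
```

```bash
python3 -m pendant '[[1,-0.001,0.005,0.031,-0.001],[1,-0.001,0.005,0.031,-0.001],[-1,-0.001,0.005,0.031,-0.001],[-1,-0.001,0.005,0.031,-0.001],[-1,-0.001,0.005,0.031,-0.001],[-1,-0.001,0.005,0.031,-0.001],[-1,-0.001,0.005,0.031,-0.001],[-1,-0.001,0.005,0.031,-0.001]]'; python3 plan.py "597.9 -188 260 106.5" "540 40 260 61.5" "509.3 268.6 255 17"
```

```text
t: 25.85
eef_pos: [0.5975, -0.1887, 0.1811]
eef_rot: [0.0, -0.144, 0.99, -0.0]
ft_force: [-1.5, -0.6, 4.3]
gripper_width: 0.66
grip_force: 65.3
now [ 597.5 -188.7  181.1] h 106.51 F [-1.5 -0.6  4.3] w 0.66 grip 65.3 t 25.9 tiltz -1.0 j [0.23 2.1 ]
597.9 -188 260 106.5 -> [-0.002  0.002 -0.263] 0.0 rows>= 2
540 40 260 61.5 -> [-0.031  0.784  0.   ] 1.0 rows>= 6
509.3 268.6 255 17 -> [0.454 0.621 0.017] 0.989 rows>= 6
```

```bash
python3 -m pendant '[[-1,0,0,-0.1,0],[-1,-0.002,0.002,-0.263,0],[-1,-0.002,0.002,-0.263,0],[-1,-0.002,0.002,-0.263,0]]'
python3 -m pendant '[[-1,-0.031,0.784,0,1],[-1,-0.031,0.784,0,1],[-1,-0.031,0.784,0,1],[-1,-0.031,0.784,0,1],[-1,-0.031,0.784,0,1],[-1,-0.031,0.784,0,1],[-1,-0.031,0.784,0,1],[-1,-0.031,0.784,0,1]]'
python3 -m pendant '[[-1,0.454,0.621,0.017,0.989],[-1,0.454,0.621,0.017,0.989],[-1,0.454,0.621,0.017,0.989],[-1,0.454,0.621,0.017,0.989],[-1,0.454,0.621,0.017,0.989],[-1,0.454,0.621,0.017,0.989],[-1,0.454,0.621,0.017,0.989],[-1,0.454,0.621,0.017,0.989]]'
python3 plan.py "509.3 268.6 212 15.55"
```

```text
t: 26.25
eef_pos: [0.5978, -0.1878, 0.2603]
eef_rot: [0.001, -0.144, 0.99, -0.0]
ft_force: [-1.0, -0.6, -2.3]
gripper_width: 0.659
grip_force: 64.8
t: 27.05
eef_pos: [0.5394, 0.0389, 0.2587]
eef_rot: [-0.0, 0.246, 0.969, -0.001]
ft_force: [0.8, 0.5, -1.6]
gripper_width: 0.662
grip_force: 64.8
t: 27.85
eef_pos: [0.5097, 0.2664, 0.2542]
eef_rot: [0.001, 0.595, 0.803, -0.001]
ft_force: [-0.4, -0.5, -1.8]
gripper_width: 0.658
grip_force: 64.7
now [509.7 266.4 254.2] h 16.91 F [-0.4 -0.5 -1.8] w 0.658 grip 64.7 t 27.9 tiltz -1.0 j [-0.87  0.07]
509.3 268.6 212 15.55 -> [0.007 0.001 0.141] 0.03 rows>= 1
```

```bash
python3 -m pendant '[[-1,0.001,0,0.07,0.03],[-1,0.001,0,0.141,0.03],[-1,0.001,0,0.141,0.03],[-1,0.001,0,0.141,0.03],[-1,0.001,0,0.141,0.03],[-1,0.001,0,0.141,0.03]]'; python3 snap.py 11; python3 plan.py "509.3 268.6 182 15.55"; for uv in "267 271" "270 272"; do python3 held.py $uv 34 11 -38 65 15.55; done
```

```text
t: 28.45
eef_pos: [0.5093, 0.2692, 0.2132]
eef_rot: [0.0, 0.604, 0.797, 0.001]
ft_force: [-0.5, -0.5, -1.5]
gripper_width: 0.668
grip_force: 64.6
now [509.1 269.3 213. ] h 15.65 F [-0.1 -0.1 -0.4] w 0.664 grip 64.6 t 28.5 tiltz -1.0 j [-0.85  0.07]
509.3 268.6 182 15.55 -> [-0.003 -0.     0.103] 0.002 rows>= 1
world [508.  264.5] frame [-39.8  66.6] off target [-1.8  1.6] head err -6.9 cost 0.251 [np.float64(0.1)]
world [509.1 263.5] frame [-39.   65.4] off target [-1.   0.4] head err -3.3 cost 0.248 [np.float64(0.1)]
```

```bash
python3 -m pendant '[[-1,-0.001,0.001,0.05,0.002],[-1,-0.001,0.001,0.085,0.002],[-1,-0.001,0.001,0.085,0.002],[-1,-0.001,0.001,0.09,0.002],[-1,-0.001,0.001,0.096,0.002],[-1,-0.001,0.001,0.098,0.002],[-1,-0.001,0.001,0.098,0.002],[-1,-0.001,0.001,0.098,0.002]]'; python3 snap.py 12; python3 plan.py "509.3 268.6 182 15.55"
python3 - <<'E'
from fit import *
n="side";c=cam(n);I=cv2.imread('pics/side12.png')[190:310,200:330];D=cv2.resize(I,None,fx=4.5,fy=4.5,interpolation=cv2.INTER_CUBIC)
a=np.radians(15.55);R=np.array([[np.cos(a),-np.sin(a)],[np.sin(a),np.cos(a)]]);w=np.array([.5642,.211])+R@[-.038,.065]
for z in(.005,.030):
    q=(proj(c,place(W,[*w,a],z))-[200,190]+.5)*4.5-.5; cv2.polylines(D,[np.round(q).astype(int)],True,(255,255,255),1)
cv2.imwrite('pics/v7.png',D)
E
```

```text
t: 29.3
eef_pos: [0.5091, 0.2692, 0.1829]
eef_rot: [0.0, 0.605, 0.796, 0.0]
ft_force: [0.2, 0.0, -1.7]
gripper_width: 0.663
grip_force: 64.8
now [509.1 269.2 182.9] h 15.57 F [ 0.2 -0.3 -2.1] w 0.663 grip 64.8 t 29.4 tiltz -1.0 j [-0.83  0.09]
509.3 268.6 182 15.55 -> [-0.002 -0.     0.003] 0.0 rows>= 1
```

View pics/v7.png

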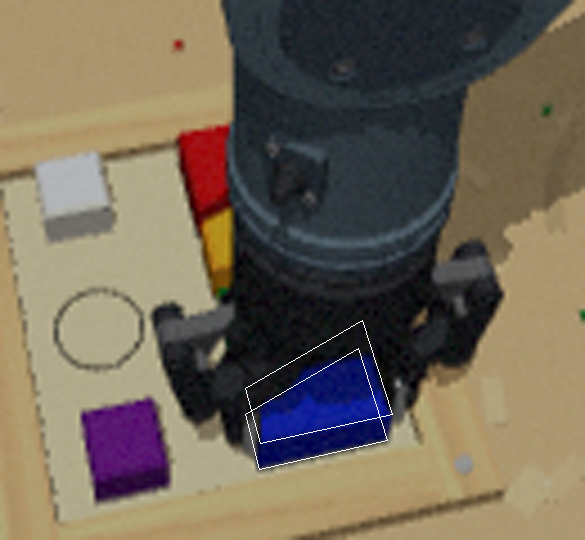

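Blue matches its target overlay within about a millimetre. Lower, release.

```bash
python3 -m pendant '[[-1,-0.001,0,0.002,0],[-1,-0.001,0,0.004,0],[-1,-0.001,0,0.005,0],[-1,-0.001,0,0.005,0],[-1,-0.001,0,0.005,0]]'; python3 plan.py
```

```text
t: 29.85
eef_pos: [0.5093, 0.2689, 0.1821]
eef_rot: [-0.0, 0.605, 0.796, 0.0]
ft_force: [-2.9, -0.5, 9.0]
gripper_width: 0.661
grip_force: 66.0
now [509.3 268.9 182.1] h 15.57 F [-2.9 -0.5  9. ] w 0.661 grip 66.0 t 29.9 tiltz -1.0 j [-0.83  0.09]
```

```bash
python3 -m pendant '[[0.6,0,0,0,0],[0.6,0,0,0,0],[0.6,0,0,0,0],[0.6,0,0,0,0],[0.6,0,0,-0.05,0],[0.6,0,0,-0.26,0],[1,0,0,-0.26,0],[1,0,0,-0.26,0]]';  python3 plan.py "530 80 260 -14" "530 -110 260 -44" "495 -299.2 240 -74.45"
```

```text
t: 30.65
eef_pos: [0.5103, 0.2694, 0.2624]
eef_rot: [0.001, 0.605, 0.796, 0.003]
ft_force: [0.6, 0.1, -0.6]
gripper_width: 0.999
grip_force: 0.0
now [510.3 269.4 262.4] h 15.56 F [ 0.6  0.1 -0.6] w 0.999 grip 0.0 t 30.6 tiltz -1.0 j [-0.88  0.04]
530 80 260 -14 -> [-0.626 -0.106  0.006] 0.657 rows>= 4
530 -110 260 -44 -> [-0.615  0.153  0.   ] 0.667 rows>= 4
495 -299.2 240 -74.45 -> [-0.535  0.354  0.067] 0.677 rows>= 4
```

```bash
python3 -m pendant '[[1,-0.626,-0.106,0.006,0.657],[1,-0.626,-0.106,0.006,0.657],[1,-0.626,-0.106,0.006,0.657],[1,-0.626,-0.106,0.006,0.657],[1,-0.626,-0.106,0.006,0.657],[1,-0.626,-0.106,0.006,0.657]]'
python3 -m pendant '[[1,-0.615,0.153,0,0.667],[1,-0.615,0.153,0,0.667],[1,-0.615,0.153,0,0.667],[1,-0.615,0.153,0,0.667],[1,-0.615,0.153,0,0.667],[1,-0.615,0.153,0,0.667],[1,-0.615,0.153,0,0.667]]'
python3 -m pendant '[[1,-0.535,0.354,0.067,0.677],[1,-0.535,0.354,0.067,0.677],[1,-0.535,0.354,0.067,0.677],[1,-0.535,0.354,0.067,0.677],[1,-0.535,0.354,0.067,0.677],[1,-0.535,0.354,0.067,0.677],[1,-0.535,0.354,0.067,0.677],[1,-0.535,0.354,0.067,0.677]]'
python3 plan.py "495 -299.2 188 -74.45"; python3 snap.py 13 side top; python3 check.py 13 red amber green blue
```

```text
t: 31.25
eef_pos: [0.5286, 0.0787, 0.2569]
eef_rot: [-0.0, 0.788, 0.615, -0.001]
ft_force: [-0.6, 1.2, -0.0]
gripper_width: 1.003
grip_force: 0.0
t: 31.95
eef_pos: [0.5293, -0.108, 0.2569]
eef_rot: [-0.001, 0.92, 0.393, -0.0]
ft_force: [0.0, -0.1, -0.3]
gripper_width: 0.996
grip_force: 0.0
t: 32.75
eef_pos: [0.4948, -0.2976, 0.2371]
eef_rot: [-0.001, 0.991, 0.137, 0.0]
ft_force: [-1.3, -0.1, 0.3]
gripper_width: 0.996
grip_force: 0.0
now [ 494.8 -297.6  237.1] h -74.24 F [-1.3 -0.1  0.3] w 0.996 grip 0.0 t 32.8 tiltz -1.0 j [-0.07 -0.2 ]
495 -299.2 188 -74.45 -> [-0.001  0.006  0.164] 0.005 rows>= 1
top red off [-0.9 -0.6] head 0.3 cost 0.051
top amber off [0.6 0.1] head 1.0 cost 0.064
top green off [-0.   0.9] head 0.3 cost 0.028
top blue off [ 0.3 -0.5] head 0.2 cost 0.021
side red off [ 0.1 -0.7] head 0.7 cost 0.297
side amber off [  5.9 -20.3] head 54.3 cost 0.451
side green off [0.4 0.3] head -0.6 cost 0.118
side blue off [ 0.3 -1. ] head 0.5 cost 0.019
```

```bash
python3 -m pendant '[[1,0,0.004,0.1,0.005],[1,0,0.004,0.164,0.005],[1,0,0.004,0.187,0.005],[1,0,0.004,0.187,0.005],[1,0,0.004,0.187,0.005]]'; python3 plan.py "495 -299.2 181 -74.45"
```

```text
t: 33.35
eef_pos: [0.4942, -0.3013, 0.1817]
eef_rot: [0.0, 0.991, 0.133, 0.0]
ft_force: [-0.8, 0.3, -0.5]
gripper_width: 0.998
grip_force: 0.0
now [ 494.2 -301.3  181.7] h -74.7 F [-0.8  0.3 -0.5] w 0.998 grip 0.0 t 33.4 tiltz -1.0 j [-0.01 -0.15]
495 -299.2 181 -74.45 -> [ 0.005 -0.006  0.002] -0.006 rows>= 1
```

```bash
python3 -m pendant '[[1,0.005,-0.005,0.002,-0.006],[1,0.005,-0.005,0.002,-0.006],[-1,0.005,-0.005,0.002,-0.006],[-1,0.005,-0.005,0.002,-0.006],[-1,0.005,-0.005,0.002,-0.006],[-1,0.005,-0.005,0.002,-0.006],[-1,0.005,-0.005,0.002,-0.006],[-1,0.005,-0.005,0.002,-0.006]]';python3 -m pendant '[[-1,0,0,0,0],[-1,0,0,0,0],[-1,0,0,0,0],[-1,0,0,0,0]]'; python3 plan.py "495 -299.2 260 -74.45" "530 -110 260 -74.45"  "575 80 260 -74.45" "608.8 223.6 250 -74.45"
```

```text
t: 34.15
eef_pos: [0.4952, -0.2994, 0.1811]
eef_rot: [0.0, 0.991, 0.135, 0.0]
ft_force: [-1.6, 0.8, 5.3]
gripper_width: 0.449
grip_force: 59.9
t: 34.55
eef_pos: [0.4952, -0.2994, 0.1811]
eef_rot: [0.0, 0.991, 0.135, 0.0]
ft_force: [0.2, 0.7, 6.0]
gripper_width: 0.45
grip_force: 59.9
now [ 495.2 -299.4  181.1] h -74.44 F [0.2 0.7 6. ] w 0.45 grip 59.9 t 34.5 tiltz -1.0 j [-0.01 -0.14]
495 -299.2 260 -74.45 -> [-0.    -0.001 -0.263] 0.0 rows>= 2
530 -110 260 -74.45 -> [ 0.281 -0.576  0.   ] -0.0 rows>= 4
575 80 260 -74.45 -> [ 0.314 -0.57   0.   ] -0.0 rows>= 4
608.8 223.6 250 -74.45 -> [ 0.237 -0.431  0.033] -0.0 rows>= 3
```

```bash
python3 -m pendant '[[-1,0,0,-0.1,0],[-1,0,0,-0.263,0],[-1,0,0,-0.263,0],[-1,0,0,-0.263,0]]'
python3 -m pendant '[[-1,0.281,-0.576,0,0],[-1,0.281,-0.576,0,0],[-1,0.281,-0.576,0,0],[-1,0.281,-0.576,0,0],[-1,0.281,-0.576,0,0],[-1,0.281,-0.576,0,0]]'
python3 -m pendant '[[-1,0.314,-0.57,0,0],[-1,0.314,-0.57,0,0],[-1,0.314,-0.57,0,0],[-1,0.314,-0.57,0,0],[-1,0.314,-0.57,0,0],[-1,0.314,-0.57,0,0]]'
python3 -m pendant '[[-1,0.237,-0.431,0.033,0],[-1,0.237,-0.431,0.033,0],[-1,0.237,-0.431,0.033,0],[-1,0.237,-0.431,0.033,0],[-1,0.237,-0.431,0.033,0],[-1,0.237,-0.431,0.033,0],[-1,0.237,-0.431,0.033,0],[-1,0.237,-0.431,0.033,0]]'
python3 plan.py "609 223.7 213 -74.45"
```

```text
t: 34.95
eef_pos: [0.4953, -0.2992, 0.2602]
eef_rot: [0.0, 0.991, 0.136, 0.001]
ft_force: [-0.9, -0.5, -1.3]
gripper_width: 0.443
grip_force: 60.5
t: 35.55
eef_pos: [0.5296, -0.1087, 0.2582]
eef_rot: [-0.0, 0.991, 0.137, -0.001]
ft_force: [-0.8, -1.0, -0.7]
gripper_width: 0.442
grip_force: 60.6
t: 36.15
eef_pos: [0.5747, 0.0793, 0.2587]
eef_rot: [0.001, 0.991, 0.136, -0.001]
ft_force: [0.7, -1.3, -1.4]
gripper_width: 0.446
grip_force: 60.7
t: 36.95
eef_pos: [0.6087, 0.2216, 0.2498]
eef_rot: [0.0, 0.991, 0.134, -0.0]
ft_force: [-0.4, 0.4, -1.2]
gripper_width: 0.443
grip_force: 60.8
now [608.7 221.6 249.8] h -74.59 F [-0.4  0.4 -1.2] w 0.443 grip 60.8 t 37.0 tiltz -1.0 j [-0.94 -1.12]
609 223.7 213 -74.45 -> [ 0.003 -0.007  0.123] -0.003 rows>= 1
```

```bash
python3 -m pendant '[[-1,0.001,-0.002,0.08,-0.002],[-1,0.001,-0.002,0.123,-0.002],[-1,0.001,-0.002,0.123,-0.002],[-1,0.001,-0.002,0.123,-0.002],[-1,0.001,-0.002,0.123,-0.002]]'; python3 plan.py "609 223.7 184 -74.45"; python3 snap.py 14
python3 - <<'E'
from fit import *
n="side";c=cam(n);I=cv2.imread('pics/side14.png')[190:310,170:300];D=cv2.resize(I,None,fx=4.5,fy=4.5,interpolation=cv2.INTER_CUBIC)
a=np.radians(15.55);R=np.array([[np.cos(a),-np.sin(a)],[np.sin(a),np.cos(a)]]);w=np.array([.5642,.211])+R@[.046,0]
for z in(.004,.035,.060):
    q=(proj(c,place(DISC,[*w,a],z))-[170,190]+.5)*4.5-.5; cv2.polylines(D,[np.round(q).astype(int)],True,(255,255,255),1)
cv2.imwrite('pics/v8.png',D)
E
```

```text
t: 37.45
eef_pos: [0.6091, 0.224, 0.2136]
eef_rot: [0.0, 0.991, 0.136, 0.001]
ft_force: [-0.2, -0.9, -2.0]
gripper_width: 0.443
grip_force: 60.8
now [609.1 224.  213.6] h -74.35 F [-0.2 -0.9 -2. ] w 0.443 grip 60.8 t 37.5 tiltz -1.0 j [-0.92 -1.1 ]
609 223.7 184 -74.45 -> [-0.001  0.001  0.099] 0.002 rows>= 1
```

View pics/v8.png

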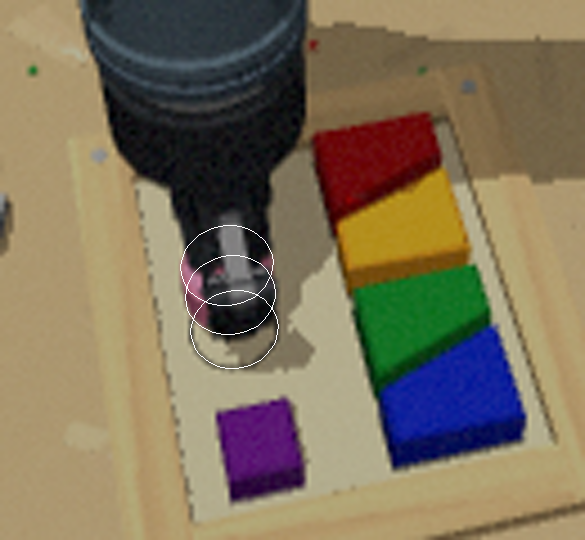

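```bash
python3 -m pendant '[[-1,-0.001,0.001,0.06,0.002],[-1,-0.001,0.001,0.09,0.002],[-1,-0.001,0.001,0.095,0.002],[-1,-0.001,0.001,0.1,0.002],[-1,-0.001,0.001,0.102,0.002],[-1,-0.001,0.001,0.104,0.002],[-1,-0.001,0.001,0.104,0.002],[-1,-0.001,0.001,0.104,0.002]]'; python3 plan.py
```

```text
t: 38.3
eef_pos: [0.6085, 0.2237, 0.1821]
eef_rot: [-0.0, 0.991, 0.135, 0.0]
ft_force: [-3.5, -1.6, 5.8]
gripper_width: 0.445
grip_force: 61.2
now [608.5 223.7 182.1] h -74.44 F [-3.5 -1.6  5.8] w 0.445 grip 61.2 t 38.3 tiltz -1.0 j [-0.9  -1.08]
```

Contact. Open to about 50 mm (g = 0.16), lift, and back away over the mat side.

```bash
python3 -m pendant '[[0.16,0,0,0,0],[0.16,0,0,0,0],[0.16,0,0,0,0],[0.16,0,0,0,0],[0.16,0,0,-0.05,0],[0.16,0,0,-0.3,0],[0.16,0,0,-0.3,0],[0.16,0,0,-0.3,0]]';
python3 plan.py "490 0 300 -74.45"
python3 -m pendant '[[0.16,-0.55,0.62,-0.1,0],[0.16,-0.55,0.62,-0.1,0],[0.16,-0.55,0.62,-0.1,0],[0.16,-0.55,0.62,-0.1,0],[0.16,-0.55,0.62,-0.1,0],[0.16,-0.55,0.62,-0.1,0],[0.16,-0.55,0.62,-0.1,0],[0.16,-0.55,0.62,-0.1,0]]'
python3 snap.py 15 side top; python3 check.py 15 pink red amber green blue
python3 - <<'E'
from fit import *
I={n:cv2.imread(f"pics/{n}15.png") for n in("top","side")}
a=I["side"][190:330,170:330];b=I["top"][140:264,120:262]
cv2.imwrite('pics/v9.png',np.hstack([cv2.resize(x,(400,350),interpolation=cv2.INTER_CUBIC) for x in(a,b)]))
E
python3 plan.py
```

```text
t: 39.1
eef_pos: [0.6103, 0.2236, 0.2768]
eef_rot: [-0.001, 0.991, 0.135, 0.004]
ft_force: [0.3, 0.3, -0.4]
gripper_width: 0.58
grip_force: 0.0
now [610.3 223.6 276.8] h -74.45 F [ 0.3  0.3 -0.4] w 0.58 grip 0.0 t 39.1 tiltz -1.0 j [-0.96 -1.14]
490 0 300 -74.45 -> [-0.586  0.611 -0.082] -0.0 rows>= 6
t: 39.9
eef_pos: [0.5, 0.0015, 0.3015]
eef_rot: [-0.0, 0.991, 0.136, 0.0]
ft_force: [-0.5, 0.7, -0.4]
gripper_width: 0.575
grip_force: 0.0
top pink off [-0.7 -0.7] head 33.9 cost 0.027
top red off [-0.3  0.8] head -0.5 cost 0.283
top amber off [0.8 0.4] head 0.2 cost 0.071
top green off [0.2 1. ] head 1.0 cost 0.032
top blue off [ 0.2 -0.6] head 0.4 cost 0.021
side pink off [-0.2  0.2] head 36.6 cost 0.028
side red off [ 0.2 -1.6] head -0.1 cost 0.291
side amber off [  1.2 -42.8] head -4.6 cost 0.496
side green off [0.4 0.3] head -0.5 cost 0.115
side blue off [ 0.3 -1. ] head 0.4 cost 0.017
now [500.    1.8 301.3] h -74.28 F [ 1.  -0.4 -0.8] w 0.58 grip 0.0 t 40.0 tiltz -1.0 j [-0.78 -0.76]
```

View pics/v9.png

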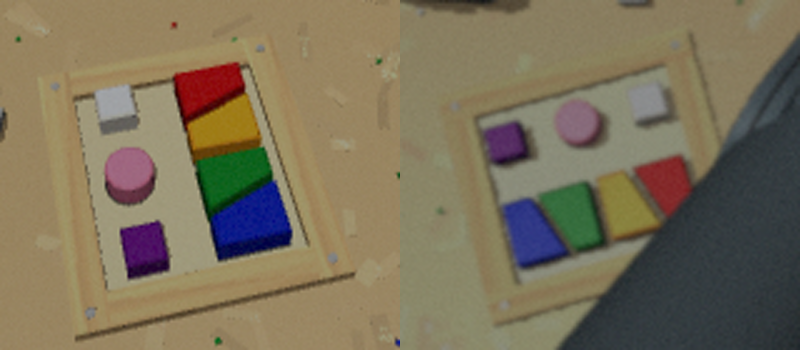

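The panel is complete: red sits by the white square, then amber, green and blue by the violet, with the pink roundel on its circle. Nothing is touched by the robot.

```bash
python3 -m pendant '[[0.16,0,0,0,0],[0.16,0,0,0,0]]'; python3 -c "
from station import manip
print(manip.sign_off())"
```

```text
t: 40.2
eef_pos: [0.4997, 0.001, 0.3013]
eef_rot: [0.0, 0.991, 0.136, -0.0]
ft_force: [0.4, -0.2, 0.3]
gripper_width: 0.579
grip_force: 0.0
the job is handed in; nothing more can be done
None
```

The panel is laid and handed in at 40 s of the 112 s: the four wedges and the roundel lie on their drawn outlines, within about 1 mm in the camera fits, and I never touched the clear offcut.

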